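Dress the console: pieces on the tray, lantern on the rail, stopper in the decanter

TASK

Dress the console table for display: move the burnt-down candle glass off the marble tray to the middle of the cork coaster, and set every ornament that is there upright on the tray, on the inlay of the same colour as its base, well centred and square with it. Hook the brass lantern onto the rail at the white-painted end and slide it along, without lifting it off again, until it hangs freely centred on the red band; put the stopper into the decanter's neck, fully home. Leave the blue candle and the grey stone where they are.

Things in the scene. Friction and masses are not known exactly. Their poses are not given: they have to be found in the camera images.
- coral: Grey fan coral (rounded disc 56 mm wide, top 70 mm up) on a square blue base 60 x 60 x 14 mm; loose, about 180 g. The ornament is 24 mm thick along its own x (pinch it there), wide along y; front and back alike. Origin: centre of the underside, z up. Belongs on the blue inlay. May be absent (None from the start).
- ammonite: Sand-brown ammonite (disc 56 mm wide with a spiral, top 70 mm up) on a square brass base 60 x 60 x 14 mm; loose, about 180 g. The ornament is 24 mm thick along its own x (pinch it there), wide along y; front and back alike. Origin: centre of the underside, z up. Belongs on the brass inlay. May be absent (None from the start).
- leaf: Cream stone tablet with a leaf relief (44 mm wide, top 70 mm up) on a square terracotta base 60 x 60 x 14 mm; loose, about 180 g. The ornament is 24 mm thick along its own x (pinch it there), wide along y; front and back alike. Origin: centre of the underside, z up. Belongs on the terracotta inlay. May be absent (None from the start).
- rock: Dark grey scholar's rock (stepped: 48 mm wide up to 48 mm height, then 26 mm wide, offset 4 mm to -y, up to 71 mm) on a square green base 60 x 60 x 14 mm; loose, about 180 g. The ornament is 24 mm thick along its own x (pinch it there), wide along y; front and back alike. Origin: centre of the underside, z up. Belongs on the green inlay. May be absent (None from the start).
- inlay_blue: Blue 60 x 60 mm square inlaid flush in the stage tray: the place of the piece with the blue base. Origin: its centre, on the tray's top face (8 mm above the table); x and y along the square's sides, parallel to the tray's. Fixed; which inlay lies in which quarter of the tray varies.
- inlay_brass: Brass 60 x 60 mm square inlaid flush in the stage tray: the place of the piece with the brass base. Origin: its centre, on the tray's top face (8 mm above the table); x and y along the square's sides, parallel to the tray's. Fixed; which inlay lies in which quarter of the tray varies.
- inlay_terracotta: Terracotta 60 x 60 mm square inlaid flush in the stage tray: the place of the piece with the terracotta base. Origin: its centre, on the tray's top face (8 mm above the table); x and y along the square's sides, parallel to the tray's. Fixed; which inlay lies in which quarter of the tray varies.
- inlay_green: Green 60 x 60 mm square inlaid flush in the stage tray: the place of the piece with the green base. Origin: its centre, on the tray's top face (8 mm above the table); x and y along the square's sides, parallel to the tray's. Fixed; which inlay lies in which quarter of the tray varies.
- tray: White marble stage tray, 196 (x) x 204 (y) x 8 mm, fixed. Three dark stops, 6 mm wide, 10 mm high above the tray's top, run along x at y = -96, 0 and +96 mm, leaving two lanes 90 mm wide, each with two inlays: centres at x = -46 and +46, y = -48 and +48 mm. Origin: centre of the underside, z up.
- rail_mid (a point): Mid-point of the axis of a dark steel rail, a round bar 12 mm thick running along this frame's y (level, 190 mm above the table), x pointing away from the robot, z up. Fixed. Posts (14 mm thick) carry it at y = -175 and +175 mm; their feet are 90 (x) x 40 (y) x 10 mm.
- rail_white (a point): Centre of the white-painted stretch of the rail, 80 mm long, at the rail's -y end (115 mm from the mid-point), on the axis; same axes as rail_mid.
- mark: Centre of the red band, 40 mm long, painted on the rail, on the axis; same axes as rail_mid. Fixed; how far along the rail it lies varies (20 to 100 mm to +y of the mid-point).
- lantern: Brass lantern, 148 mm high, loose, about 200 g, standing on the table. Origin: centre of its underside, z up. Cage 60 x 60 mm, 50 mm high, carrying a C-shaped hook (see lantern_eye). On top of the hook stands a black grip post, 16 x 16 mm, from 106 to 148 mm height, centred, sides along x and y. Its hook is open towards the lantern's +x.
- lantern_eye (a point): Centre of the underside of the hook's level bridge (6 mm thick, 24 mm wide in y), 100 mm above the lantern's origin; same axes. The back leg stands at x = -23 to -17 mm; the lip at x = +17 to +23 mm reaches 14 mm below the bridge; below it the hook is open for 36 mm, down to the cage's top. When hung, this point rests on the rail, 6 mm above its axis.
- decanter: Green glass decanter, 130 mm high, body 92 mm wide, straight neck 44 mm wide at the top with an open mouth 36 mm wide. Fixed. Origin: centre of its underside.
- decanter_rim (a point): Centre of the decanter's mouth, level with the rim, 130 mm above the table, z up.
- stopper: Loose stopper, 79 mm high, 80 g: green tapered plug (18 mm wide at the foot, 31 mm at 38 mm height), brass collar 45 mm wide (38 to 43 mm height), round brass grip 30 mm wide (43 to 79 mm). Origin: centre of the foot, z up. Starts upright in a fixed dark wooden cup (60 mm wide, 50 mm high), collar on the cup's rim.
- stopper_collar (a point): Centre of the underside of the stopper's collar, 38 mm above its origin; on the decanter's rim when fully home.
- candle: Bystander: dark blue pillar candle, 68 mm wide, 110 mm high, loose. Origin: centre of its underside.
- votive: Burnt-down candle in a mauve glass: a plain upright cylinder 44 mm wide, 62 mm high, about 120 g, loose, white on top. At the start it stands on the tray, on one of the inlays. Origin: centre of its underside, z up.
- coaster: Round cork coaster, 96 mm wide, 6 mm thick, fixed on the table. Origin: centre of its underside.
- driftstone: Bystander: grey rounded stone, 96 mm wide, 60 mm high, loose. Origin: centre of its underside.
Not all that is in view belongs to the job. Several things have the shape of the coaster; the one meant has the colours described above.

How it is judged:
On the way, in this order (a step that is already met when the one before it is completed fails the run):
1. the lantern's hook is on the rail, at the white-painted end (x of lantern_eye in the frame of rail_mid between -0.016 and 0.016 m and z of lantern_eye in the frame of rail_mid between 0 and 0.013 m and angle between lantern's own z axis and vertical below 0.2 rad and y of lantern_eye in the frame of rail_white between -0.04 and 0.04 m), for 0.2 s.
2. the lantern, still on the rail, has been slid to the red band (x of lantern_eye in the frame of rail_mid between -0.016 and 0.016 m and z of lantern_eye in the frame of rail_mid between 0 and 0.013 m and angle between lantern's own z axis and vertical below 0.2 rad and y of lantern_eye in the frame of mark between -0.012 and 0.012 m), for 0.2 s.
At the end, for the whole second after the job is handed in: Candle glass upright within 20 mm of the coaster's centre; ornaments upright on their own inlays, within 7 mm each way and 10 degrees; lantern hanging upright on the rail within 12 mm of the red band's middle; stopper upright in the neck, collar within 4 mm of the rim, 5 mm of its axis; at rest (all of step 2 and linear speed of each of lantern, stopper, votive, coral, ammonite, leaf, rock below 0.03 m/s and horizontal distance between stopper_collar and decanter_rim below 0.005 m and z of stopper_collar in the frame of decanter_rim between -0.004 and 0.004 m and angle between stopper's own z axis and vertical below 0.12 rad and horizontal distance between votive and coaster below 0.02 m and z of votive in the frame of coaster between 0.002 and 0.01 m and angle between each of votive, coral, ammonite, leaf, rock's own z axis and vertical below 0.1 rad and x of coral in the frame of inlay_blue between -0.007 and 0.007 m and y of coral in the frame of inlay_blue between -0.007 and 0.007 m and z of coral in the frame of inlay_blue between -0.004 and 0.004 m and angle between the x axis of coral and the x axis of inlay_blue, either way round below 0.17 rad and x of ammonite in the frame of inlay_brass between -0.007 and 0.007 m and y of ammonite in the frame of inlay_brass between -0.007 and 0.007 m and z of ammonite in the frame of inlay_brass between -0.004 and 0.004 m and angle between the x axis of ammonite and the x axis of inlay_brass, either way round below 0.17 rad and x of leaf in the frame of inlay_terracotta between -0.007 and 0.007 m and y of leaf in the frame of inlay_terracotta between -0.007 and 0.007 m and z of leaf in the frame of inlay_terracotta between -0.004 and 0.004 m and angle between the x axis of leaf and the x axis of inlay_terracotta, either way round below 0.17 rad and x of rock in the frame of inlay_green between -0.007 and 0.007 m and y of rock in the frame of inlay_green between -0.007 and 0.007 m and z of rock in the frame of inlay_green between -0.004 and 0.004 m and angle between the x axis of rock and the x axis of inlay_green, either way round below 0.17 rad); the robot touches nothing.
It fails at once if the lantern is lifted off, or set onto, the rail past the white end (y of lantern_eye in the frame of rail_white above 0.06 m and y of lantern_eye in the frame of rail_mid between -0.2 and 0.165 m and x of lantern_eye in the frame of rail_mid between -0.012 and 0.012 m and z of lantern_eye in the frame of rail_mid between 0.024 and 0.05 m).
It fails at once if the blue candle is displaced by more than 20 mm (distance of candle from where it was at the start of the episode above 0.02 m).
It fails at once if the grey stone is displaced by more than 20 mm (distance of driftstone from where it was at the start of the episode above 0.02 m).
Of coral, ammonite, leaf, rock only 3 to 4 are there at a start; the rules pass over those that are not, and their reading is None.
At some moment in a run one of coral, ammonite, leaf, rock may be knocked a few centimetres aside while the robot is not near it.
It also fails if it takes over 208 s, if anything falls off the work surface, if the arm or the gripper's body presses on something with over 40 N, if the wrist force passes 120 N, or if a joint passes its speed limit or range.

ROBOT

A 7-joint arm with a two-finger parallel gripper is mounted at the origin on the work surface. World frame = base frame: x ahead of the robot, y to its left, z up, the work surface at z = 0. Lengths are in m, angles in rad, forces in N, time in s.
With the tool pointing down it reaches from about 0.4 to 0.85 m from the base axis. Payload 4.4 kg.
Tool frame: the origin (TCP) lies at the centre of the arm's flange, where the gripper is bolted on; the fingertips stand 199 mm ahead of it and the grasp point (between the pads) lies 180 mm ahead of it (hold_point_z is the distance from the TCP to the grasp point, in m); z points along the fingers, y is the line along which they close (so a half turn about z gives the same grasp; the last joint's range is limited). The gripper opens to 94 mm and grips with 3 to 60 N. Pads are 16 mm wide; open, the fingers measure 119 mm over their backs; the gripper's body (75 mm by 177 mm) begins 78 mm behind the grasp point.
Start: joints at [1.057, 0.628, 0.038, 1.517, -0.027, 0.996, -0.02], TCP at [0.281, -0.586, 0.405] pointing down, gripper open.
Joint ranges: [-3.06, 3.06], [-0.37, 2.12], [-1.25, 1.32], [0.18, 2.47], [-1.1, 4.24], [0.23, 1.98], [-2.94, 2.94]. Speed limits (rad/s): [2.57, 2.57, 3.14, 3.14, 3.14, 3.14, 3.14].

INTERFACE

Orientations are given as a unit quaternion [x, y, z, w].
In Python, from workcell import * gives the robot as it stands. The module is installed in compiled form; this text tells all that it offers.
- The arm moves only by the shell command python3 -m jog 'ROWS' [OPENING] [FORCE]. ROWS is JSON, a list of rows, each an object of numbers: "dx", "dy", "dz": the shift along the tool's x, y, z in mm; "spin": the turn about the tool's z in rad. A call has 1 to 5 rows; each row is the pose to reach, as a shift and turn from the pose commanded when the call began, along the tool's axes at that moment; what a row does not reach only later rows make up. A row lasts 1/10 s, in which the tool goes at most 50 mm and 8.59 degrees, less where a joint would pass 70% of its speed; a pose out of reach is approached as far as the arm can. A call with a gripper value outside its range is refused whole. OPENING is the finger opening in mm, from 0 to 94, set as the call begins (- or left out, the last holds). The fingers move at their own pace and stop on an object; FORCE is the grip in N (left out, the last holds). Time passes only in rows, so rows that repeat a pose let the fingers close. It gives the time, the measured TCP pose, the force, the opening and the grip force at its end, in the units of the state.
- state(): the state, without advancing time (a new reading comes with each control period).
- capture(name): name is "scene" or "top" or "wrist"; returns (picture, depth): 480x640x3 uint8, blue, green, red; 480x640 float32, m along the optical axis (not along the pixel's ray), 0 where there is no reading.
- camera_info(name): a dict with "intrinsics" (3x3 intrinsics, pixels), "pose" (4x4, takes a point from camera to world coordinates); the wrist camera has in their place "tool_from_camera" (4x4, takes a point from camera to tool coordinates, whose origin is the TCP and whose axes are the flange's). Camera axes: x right, y up, looking along -z (the intrinsics and any distortion apply to the point x, -y, -z); pixel columns grow to the right and rows downward; lengths in m; the calibration is good to about 2 mm. A picture is of the moment at which its call begins: read the wrist's pose just before it. camera_info takes no time and is no camera call.
- sign_off(): hands the job in; it is judged then, once.
The state is a dict: "time": time; "q": joint angles; "dq": joint speeds; "tau": joint torques, N m; "eef_pos": TCP position; "eef_rot": TCP orientation; "contact_force": force on the tool from outside, world axes, zero at the start; "wrist_torque": the same for the moment, N m; "gripper_width": finger opening in m; "grip_force": force on a finger pad.
Only numpy, scipy, OpenCV 4.12 (cv2) and the standard library are available. Lean on these libraries where they do the work, as an engineer would, in place of code of your own. Each camera call takes 0.05 s, during which the arm holds its last target. There are 200 camera calls.

## Working session

There is one attempt and no reset: what is moved stays moved. The work goes in short steps, Python scripts to look and compute and a shell command to move; the robot and the scene stay as the last step left them, time stands still between calls to the robot, and variables do not carry over. Pictures are saved under pics/ and viewed, at most 14 in all, crops included, and the job is handed in when it is done.

```bash
mkdir -p pics
python3 - <<'E'
from workcell import *
import cv2,numpy as np
for n in("scene","top"):
    p,d=capture(n);cv2.imwrite(f"pics/{n}0.png",p);np.save(f"{n}0.npy",d);i=camera_info(n);print(n,i,d.min(),d.max(),(d==0).mean())
print(camera_info("wrist"));print(state())
E
```

```text
scene {'intrinsics': array([[607.47902692,   0.        , 319.35566533],
       [  0.        , 607.47902692, 241.96413415],
       [  0.        ,   0.        ,   1.        ]]), 'pose': array([[-0.83721893, -0.43760223,  0.32797674,  0.95684771],
       [ 0.54685577, -0.66593774,  0.50742063,  0.67521076],
       [-0.00363631,  0.60417813,  0.79684099,  1.25034215],
       [ 0.        ,  0.        ,  0.        ,  1.        ]])} 0.0 3.6338599 0.0040625
top {'intrinsics': array([[527.10443025,   0.        , 321.18311693],
       [  0.        , 527.10443025, 232.60093451],
       [  0.        ,   0.        ,   1.        ]]), 'pose': array([[-2.34219580e-02,  9.98165309e-01, -5.58339282e-02,
         4.00976864e-01],
       [-9.99725552e-01, -2.33584460e-02,  1.78993980e-03,
        -1.38289394e-02],
       [ 4.82462013e-04,  5.58605286e-02,  9.98438465e-01,
         1.63543894e+00],
       [ 0.00000000e+00,  0.00000000e+00,  0.00000000e+00,
         1.00000000e+00]])} 0.0 2.4784868 0.003987630208333333
{'intrinsics': array([[415.9904093 ,   0.        , 321.66522733],
       [  0.        ,
[... 483 characters left out ...]
  0.62921339,  0.03842815,  1.51824475, -0.02699672,
        0.99627911, -0.0200165 ]), 'dq': array([ 2.04810342e-04, -1.20915848e-03, -1.33054471e-03, -2.41181763e-03,
        4.69416462e-05,  1.31782582e-04,  1.25155769e-03]), 'tau': array([ 2.88392606e-03, -5.50792980e+01,  1.14746645e+00, -1.87116104e+01,
       -5.21080638e-02,  1.92312832e-02,  3.79861638e-05]), 'eef_pos': array([ 0.2813863 , -0.58565488,  0.40387902]), 'eef_rot': array([ 9.75034982e-01,  2.22049818e-01, -1.83808619e-04, -7.92623975e-04]), 'contact_force': array([ 0.20730619,  0.6823955 , -0.81514379]), 'wrist_torque': array([0.04032172, 0.0333204 , 0.00287444]), 'grip_force': 0.0, 'gripper_width': 0.09404535370076328}
```

View pics/top0.png

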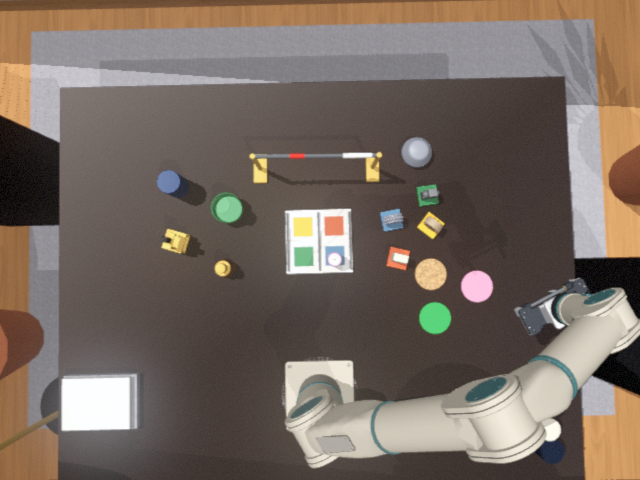

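View pics/scene0.png

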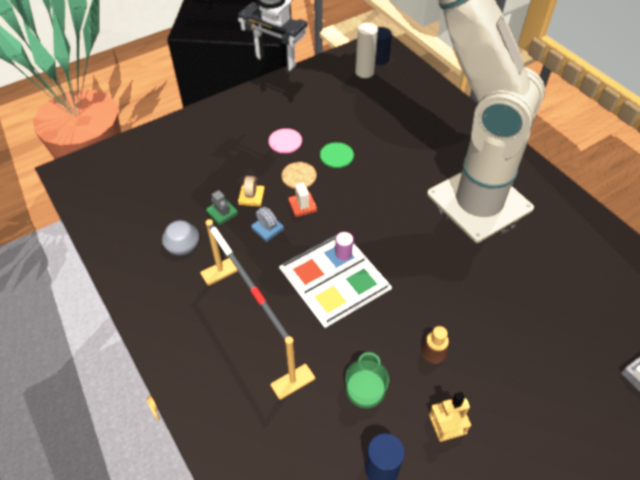

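Both views show all four ornaments: green (428,195), brass (431,225), blue (392,220) and terracotta (398,258). The votive at (335,260) stands on the blue inlay. The rail spans (252..380,155) with white on the right and the red band at (297,155). The lantern is at (176,241), stopper and cup at (222,268), decanter at (228,208), candle at (170,182) and stone at (416,152). Three discs have the coaster's shape: pink (477,286), green (435,318) and tan with cork grain (431,274). The tan one fits the description.

```bash
cat > h.py <<'E'
import numpy as np,cv2,sys
from workcell import *
def campose(n):
    i=camera_info(n)
    if n!="wrist": return i["intrinsics"],i["pose"]
    from scipy.spatial.transform import Rotation as R
    s=state();T=np.eye(4);T[:3,:3]=R.from_quat(s["eef_rot"]).as_matrix();T[:3,3]=s["eef_pos"]
    return i["intrinsics"],T@i["tool_from_camera"]
def ray(K,T,u,v):
    u=np.asarray(u,float);v=np.asarray(v,float)
    d=np.stack([(u-K[0,2])/K[0,0],-(v-K[1,2])/K[1,1],-np.ones_like(u)],-1)
    return T[:3,3],d@T[:3,:3].T
def plane(K,T,u,v,z):
    o,d=ray(K,T,u,v);return o+d*((z-o[2])/d[...,2])[...,None]
def cloud(K,T,D):
    v,u=np.mgrid[:D.shape[0],:D.shape[1]];o,d=ray(K,T,u,v);P=o+d*D[...,None];P[D==0]=np.nan;return P
def shoot(n,name=None):
    K,T=campose(n);p,d=capture(n)
    if name: cv2.imwrite(f"pics/{name}.png",p)
    return p,cloud(K,T,d),K,T
def yaw():
    x,y,_,_=state()["eef_rot"];return np.degrees(2*np.arctan2(y,x))
def box(P2):
    (c,s,a)=cv2.minAreaRect((np.asarray(P2)[:, :2]*1000).astype(np.float32));return np.round(c,1),np.round(s,1),round(a,1)
E
python3 - <<'E'
from h import *
p={};
for n in("top","scene"):
    K,T=campose(n);im=cv2.imread(f"pics/{n}0.png");P=cloud(K,T,np.load(f"{n}0.npy"));hsv=cv2.cvtColor(im,cv2.COLOR_BGR2HSV)
    if n=="top":
        m=(P[...,2]>0.003)&(P[...,0]>0.25)&(hsv[...,2]>0);m[:60]=0;m[:,:130]=0;m[:,500:]=0;m[310:]=0
        nn,l,st,c=cv2.connectedComponentsWithStats(m.astype(np.uint8))
        for k in range(1,nn):
            if st[k,4]>30:
                Q=P[l==k];zt=np.nanpercentile(Q[:,2],98);t=Q[Q[:,2]>zt-.006]
                print(st[k],"all",np.nanmean(Q,0).round(3),"top",t.mean(0).round(3),np.round(zt,3))
    else:
        for nm,(u,v) in dict(dec=(367,388),ring=(369,355),ring2=(369,362),lant=(458,399),stop=(439,331),red=(258,296),votive=(344,238),cork=(299,175)).items(): print(nm,P[v,u].round(3),hsv[v,u])
E
```

```text
[397 136  37  31 746] all [ 0.73  -0.312  0.043] top [ 0.734 -0.315  0.058] 0.061
[ 248  151  135   33 1358] all [ 0.692 -0.002  0.1  ] top [ 0.696 -0.006  0.197] 0.2
[153 169  37  30 678] all [0.644 0.419 0.087] top [0.645 0.425 0.113] 0.116
[413 183  28  26 418] all [ 0.599 -0.346  0.03 ] top [ 0.601 -0.353  0.073] 0.076
[211 191  35  33 802] all [0.571 0.263 0.067] top [0.574 0.267 0.13 ] 0.131
[ 279  204   79   72 3915] all [ 0.467 -0.009  0.012] top [ 0.41  -0.054  0.071] 0.071
[378 208  27  28 420] all [ 0.524 -0.232  0.033] top [ 0.528 -0.235  0.072] 0.074
[418 212  28  29 424] all [ 0.505 -0.351  0.035] top [ 0.508 -0.354  0.07 ] 0.072
[161 228  30  29 511] all [0.474 0.419 0.064] top [0.476 0.427 0.148] 0.149
[383 246  30  26 427] all [ 0.408 -0.248  0.03 ] top [ 0.409 -0.253  0.073] 0.075
[213 255  25  28 329] all [0.391 0.273 0.05 ] top [0.391 0.28  0.093] 0.096
[414 257  36  34 616] all [ 0.357 -0.349  0.007] top [ 0.355 -0.351  0.01 ] 0.014
[461 269  35  34 610] all [ 0.316 -0.491  0.007] top [ 0.317 -0.49   0.01 ] 0.014
[425 299  23  10  93] all [ 0.261 -0.364  0.007] top [ 0.261 -0.362  0.011] 0.015
dec [0.597 0.296 0.075] [ 65 116 213]
ring [0.565 0.254 0.119] [ 65 111 138]
ring2 [0.548 0.238 0.04 ] [ 66 116 138]
lant [0.486 0.431 0.144] [ 0 31 25]
stop [0.393 0.278 0.086] [ 27 108 255]
red [0.704 0.052 0.198] [  1 176 255]
votive [ 0.418 -0.048  0.079] [ 25  12 252]
cork [ 0.365 -0.343  0.01 ] [ 21  96 252]
```

Run:
```python
import cv2,numpy as np
a=cv2.imread("pics/top0.png")[130:330,140:500];b=cv2.imread("pics/scene0.png")[300:480,330:480]
cv2.imwrite("pics/crop1.png",np.vstack([cv2.resize(a,(800,444),interpolation=2)]))
```

```text
(no output)
```

View pics/crop1.png

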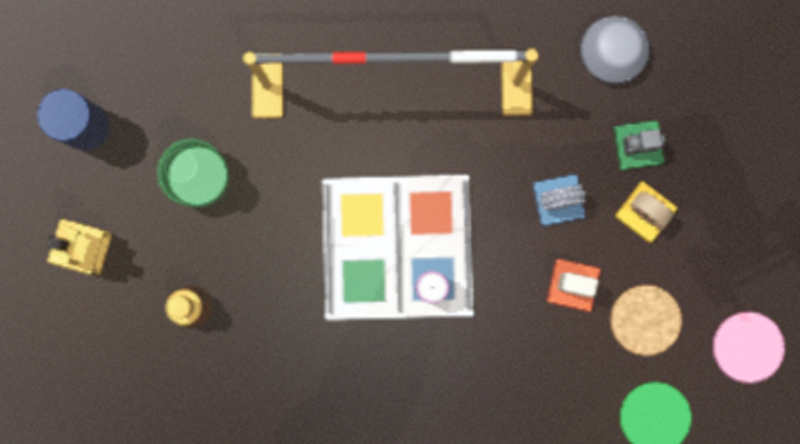

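The crop shows the tan, grained disc at (646,320), top image (431,274), which confirms it as the cork coaster. Pink (748,346) and green (655,417) are decoys. Next I move the wrist camera over the ornaments.

```bash
python3 -m jog '[{"dx":156,"dy":-128,"dz":-96,"spin":-0.6},{"dx":156,"dy":-128,"dz":-96,"spin":-0.6},{"dx":156,"dy":-128,"dz":-96,"spin":-0.6},{"dx":156,"dy":-128,"dz":-96,"spin":-0.6},{"dx":156,"dy":-128,"dz":-96,"spin":-0.6}]' 94
python3 - <<'E'
from h import *
s=state();print(s["eef_pos"].round(4),yaw())
E
```

```text
time: 0.6
eef_pos: [0.3689, -0.3991, 0.5025]
eef_rot: [0.864, 0.504, 0.001, 0.0]
contact_force: [-0.2, -0.5, -0.2]
gripper_width: 0.0939
grip_force: 0.0
[ 0.3689 -0.3991  0.5025] 60.52058851412067
```

```bash
python3 -m jog '[{"dx":195,"dy":-19,"spin":-0.524},{"dx":195,"dy":-19,"spin":-0.524},{"dx":195,"dy":-19,"spin":-0.524},{"dx":195,"dy":-19,"spin":-0.524},{"dx":195,"dy":-19,"spin":-0.524}]'; python3 -m jog '[{"dx":0},{"dx":0}]' | head -2
python3 - <<'E'
from h import *
p,P,K,T=shoot("wrist","w1");np.save("w1.npy",P);np.savez("w1c.npz",K=K,T=T)
print(state()["eef_pos"],yaw(),P[240,320])
E
```

```text
[ 0.37029628 -0.3973305   0.50362316] 60.52562579232951 [ 0.33986154 -0.45012435  0.00652767]invalid input at $[0]: expected keys dx, dy, dz, spin
invalid input at $[0]: expected keys dx, dy, dz, spin
```

View pics/w1.png

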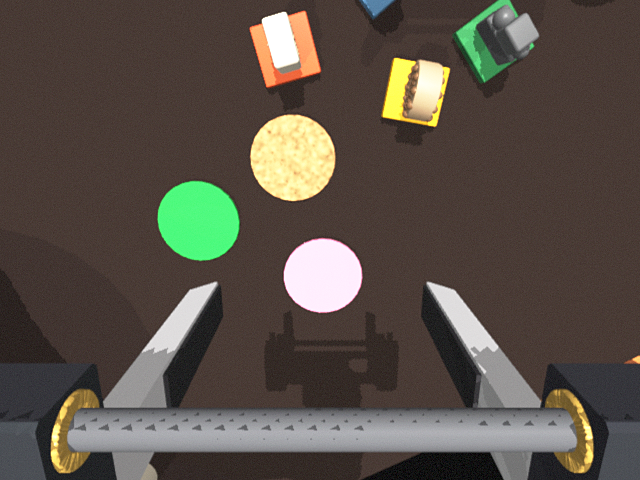

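Wrist view: terracotta ornament at (285,45), brass (416,92), green (496,38), a blue corner (378,0) and cork (293,157), with pink and green discs as decoys. The jog was refused because all four keys are required.

```bash
python3 -m jog '[{"dx":45,"dy":78,"dz":0,"spin":-0.524},{"dx":45,"dy":78,"dz":0,"spin":-0.524},{"dx":45,"dy":78,"dz":0,"spin":-0.524},{"dx":45,"dy":78,"dz":0,"spin":-0.524},{"dx":45,"dy":78,"dz":0,"spin":-0.524}]' | head -2; python3 -m jog '[{"dx":0,"dy":0,"dz":0,"spin":0},{"dx":0,"dy":0,"dz":0,"spin":0}]' | head -2
cat >> h.py <<'E'
RNG=dict(blue=((98,80,60),(118,255,255)),green=((55,110,40),(85,255,200)),brass=((23,150,120),(33,255,255)),terra=((0,140,120),(14,255,255)))
def blobs(p,P,zr,names=RNG,amin=300):
    hsv=cv2.cvtColor(p,cv2.COLOR_BGR2HSV);out={}
    for n in names:
        m=cv2.inRange(hsv,*map(np.array,RNG[n]));z=P[...,2];m[~((z>zr[0])&(z<zr[1]))]=0
        k,l,st,c=cv2.connectedComponentsWithStats(m)
        for j in range(1,k):
            if st[j,4]>amin: out.setdefault(n,[]).append((l==j))
    return out
E
python3 - <<'E'
from h import *
p,P,K,T=shoot("wrist","w2");print(state()["eef_pos"],yaw())
for n,L in blobs(p,P,(-.01,.1)).items():
    for m in L:
        v,u=np.nonzero(m);z=P[...,2][m];print(n,m.sum(),(u.mean().round(),v.mean().round()),"z pct",np.percentile(z,[10,50,90]).round(4),box(P[m]), "cast .014",box(plane(K,T,u,v,.014)))
E
```

```text
time: 1.15
eef_pos: [0.4566, -0.4034, 0.4997]
time: 1.35
eef_pos: [0.4563, -0.4033, 0.5005]
[ 0.45640459 -0.40316536  0.50065987] 89.96155541890568
blue 1388 (np.float64(384.0), np.float64(39.0)) z pct [0.0118 0.014  0.0155] (array([ 531.3, -234. ]), array([64.6, 64.5]), 9.6) cast .014 (array([ 529.2, -235.6]), array([61.7, 61.1]), 9.7)
green 838 (np.float64(441.0), np.float64(147.0)) z pct [0.0073 0.0137 0.015 ] (array([ 605.7, -348.9]), array([65., 60.]), 6.8) cast .014 (array([ 602.3, -349.1]), array([61.8, 60.6]), 6.5)
brass 942 (np.float64(356.0), np.float64(136.0)) z pct [0.0128 0.014  0.0152] (array([ 494.9, -342.4]), array([61.2, 21.6]), 48.2) cast .014 (array([ 494.3, -342.8]), array([59.9, 21.7]), 47.8)
brass 374 (np.float64(389.0), np.float64(162.0)) z pct [0.0128 0.0139 0.0153] (array([ 527.1, -368.8]), array([60.7, 17. ]), 50.3) cast .014 (array([ 529.5, -371.5]), array([60.1, 11.6]), 53.8)
terra 2083 (np.float64(281.0), np.float64(49.0)) z pct [0.0127 0.0141 0.0153] (array([ 409.8, -249.7]), array([63.7, 63.2]), 75.7) cast .014 (array([ 411.2, -251.5]), array([60.9, 61.2]), 75.8)
```

View pics/w2.png

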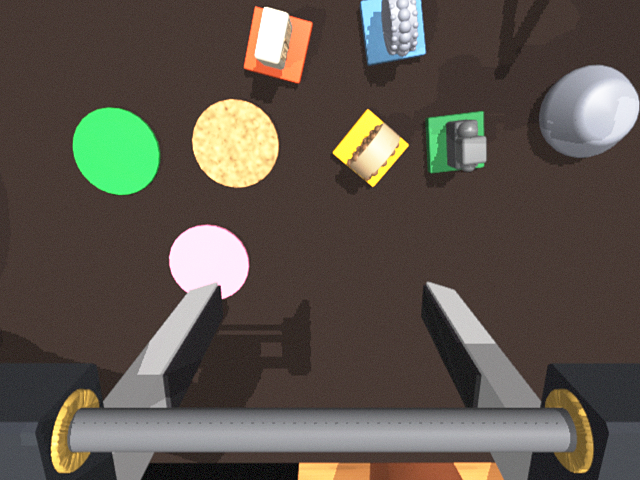

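The view shows terracotta (280,45), blue (392,30), brass (371,148), green (457,145), cork (236,143) and the stone (590,110). Base tops read z≈0.014 and about 61 mm wide, as they should. Next the tray and rail, then the left side.

```bash
python3 -m jog '[{"dx":240,"dy":75,"dz":0,"spin":0},{"dx":240,"dy":75,"dz":0,"spin":0},{"dx":240,"dy":75,"dz":0,"spin":0},{"dx":240,"dy":75,"dz":0,"spin":0},{"dx":240,"dy":75,"dz":0,"spin":0}]' | head -2; python3 -m jog '[{"dx":60,"dy":19,"dz":0,"spin":0},{"dx":60,"dy":19,"dz":0,"spin":0},{"dx":60,"dy":19,"dz":0,"spin":0},{"dx":60,"dy":19,"dz":0,"spin":0}]' | head -2
python3 - <<'E'
from h import *
p,P,K,T=shoot("wrist","w3");np.savez("w3.npz",P=P,K=K,T=T);print(state()["eef_pos"],yaw())
for n,L in blobs(p,P,(-.01,.03)).items():
    for m in L:
        v,u=np.nonzero(m);z=P[...,2][m];print(n,m.sum(),(u.mean().round(),v.mean().round()),"z pct",np.percentile(z,[10,50,90]).round(4), "cast .008",box(plane(K,T,u,v,.008)))
E
python3 -m jog '[{"dx":240,"dy":-50,"dz":0,"spin":0},{"dx":240,"dy":-50,"dz":0,"spin":0},{"dx":240,"dy":-50,"dz":0,"spin":0},{"dx":240,"dy":-50,"dz":0,"spin":0},{"dx":240,"dy":-50,"dz":0,"spin":0}]' | head -2; python3 -m jog '[{"dx":100,"dy":0,"dz":0,"spin":0},{"dx":100,"dy":0,"dz":0,"spin":0},{"dx":100,"dy":0,"dz":0,"spin":0},{"dx":100,"dy":0,"dz":0,"spin":0}]' | head -2
python3 - <<'E'
from h import *
p,P,K,T=shoot("wrist","w4");np.savez("w4.npz",P=P,K=K,T=T);print(state()["eef_pos"],yaw())
a=cv2.imread("pics/w3.png")[:300];cv2.imwrite("pics/w34.png",np.vstack([a,p[:300]]))
E
```

```text
time: 1.9
eef_pos: [0.5311, -0.1625, 0.5011]
time: 2.3
eef_pos: [0.5496, -0.1059, 0.5006]
[ 0.54949841 -0.10663548  0.50056285] 89.85397828899683
blue 1550 (np.float64(218.0), np.float64(146.0)) z pct [0.0076 0.0087 0.0098] cast .008 (array([423.8, -56.5]), array([57.6, 59.4]), 90.0)
blue 1528 (np.float64(307.0), np.float64(289.0)) z pct [0.0086 0.0136 0.0149] cast .008 (array([ 529.5, -235.1]), array([61.7, 65.4]), 9.8)
green 3382 (np.float64(200.0), np.float64(52.0)) z pct [0.0077 0.0088 0.01  ] cast .008 (array([423.4,  39. ]), array([58.5, 57.8]), 0.1)
green 1333 (np.float64(86.0), np.float64(364.0)) z pct [0.0024 0.0056 0.0068] cast .008 (array([ 240.6, -338.5]), array([58.3, 90.7]), 50.2)
green 1407 (np.float64(363.0), np.float64(371.0)) z pct [0.007  0.0135 0.0147] cast .008 (array([ 604.5, -348.9]), array([61.2, 68.5]), 6.6)
brass 3254 (np.float64(289.0), np.float64(52.0)) z pct [0.0077 0.0088 0.01  ] cast .008 (array([515.1,  39.9]), array([57.6, 58.2]), 89.9)
terra 2849 (np.float64(291.0), np.float64(145.0)) z pct [0.0076 0.0087 0.0098] cast .008 (array([515.7, -56.6]), array([57.6, 58.4]), 89.9)
terra 613 (np.float64(228.0), np.float64(307.0)) z pct [0.0108 0.0137 0.0148] cast .008 (array([ 432. , -256.4]), array([66.6, 22.5]), 82.4)
time: 2.85
eef_pos: [0.4996, 0.1353, 0.5009]
time: 3.25
eef_pos: [0.5003, 0.2348, 0.5003]
[0.50057297 0.23345923 0.50033635] 89.87007462501633
```

View pics/w34.png

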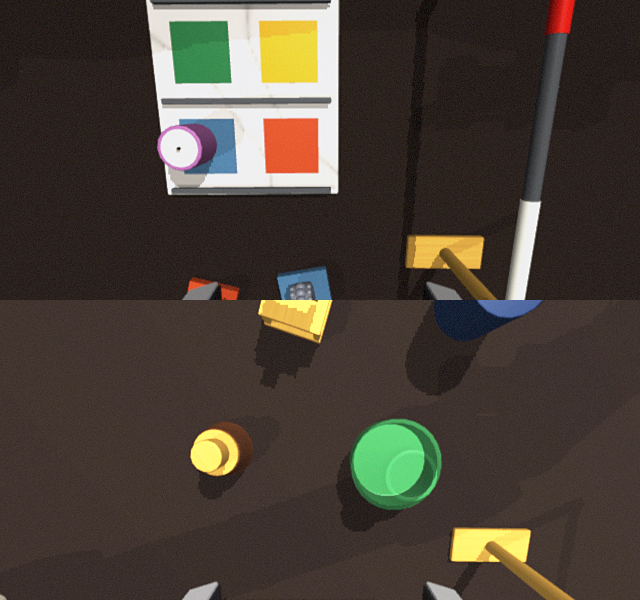

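w34, upper half: tray inlays green (200,52), brass (289,52), blue (210,147) and terracotta (291,145), spaced 92 x 96 mm as given. The votive is at (180,148), rail white starts at (530,205) and red at (560,15). Lower half: stopper (210,455), decanter (395,463), lantern partly in view (297,318). Next I measure the votive, stopper, decanter and rail.

```bash
python3 -m jog '[{"dx":85,"dy":-30,"dz":0,"spin":0},{"dx":85,"dy":-30,"dz":0,"spin":0},{"dx":85,"dy":-30,"dz":0,"spin":0},{"dx":85,"dy":-30,"dz":0,"spin":0}]' | head -2
python3 - <<'E'
from h import *
p,P,K,T=shoot("wrist","w5");np.savez("w5.npz",P=P,K=K,T=T);print(state()["eef_pos"],yaw())
def circ(pts):
    A=np.c_[2*pts[:,:2],np.ones(len(pts))];s=np.linalg.lstsq(A,(pts[:,:2]**2).sum(1),rcond=None)[0];return (s[:2]*1000).round(1),round(1000*np.sqrt(s[2]+s[0]**2+s[1]**2),1)
def top(P,K,T,xy,r,z0,nm):
    m=(np.hypot(P[...,0]-xy[0],P[...,1]-xy[1])<r)&(P[...,2]>z0)
    z=np.median(P[...,2][m]);v,u=np.nonzero(m);c,rr=cv2.minEnclosingCircle((plane(K,T,u,v,z)[:,:2]*1000).astype(np.float32));print(nm,m.sum(),z.round(4),np.round(c,1),round(rr,1),"med",np.median(P[m],0).round(4))
d=np.load("w3.npz");top(d["P"],d["K"],d["T"],(.41,-.055),.04,.064,"votive")
for f in("w4.npz","w5.npz"):
    d=np.load(f);A=d["P"],d["K"],d["T"]
    top(*A,(.391,.276),.04,.090,"stopper top");top(*A,(.571,.264),.06,.126,"dec rim")
    top(*A,(.474,.423),.06,.142,"lantern post")
# cork w2 from colour ; rail from w3
d=np.load("w3.npz");Q=d["P"];im=cv2.imread("pics/w3.png");hsv=cv2.cvtColor(im,cv2.COLOR_BGR2HSV)
m=(Q[...,2]>.18)&(Q[...,2]<.21)&(Q[...,0]>.62);print("rail w3 z",np.percentile(Q[m][:,2],[5,50,95]).round(4))
for y0 in np.arange(-.16,.06,.03):
    s=m&(abs(Q[...,1]-y0)<.01)
    if s.sum()>20:
        v,u=np.nonzero(s);q=plane(d["K"],d["T"],u,v,.19);print(round(y0,2),(1000*np.array([q[:,0].min(),q[:,0].max()])).round(1))
w=m&(hsv[...,2]>200)&(hsv[...,1]<40);v,u=np.nonzero(w);q=plane(d["K"],d["T"],u,v,.19);print("white y",q[:,1].min(),q[:,1].max())
for n in("top","scene"):
    K2,T2=campose(n);im=cv2.imread(f"pics/{n}0.png");R=cloud(K2,T2,np.load(f"{n}0.npy"));h=cv2.cvtColor(im,cv2.COLOR_BGR2HSV)
    r=(R[...,2]>.17)&(R[...,2]<.22)&((h[...,0]<8)|(h[...,0]>172))&(h[...,1]>130)&(abs(R[...,0]-.697)<.03);v,u=np.nonzero(r);q=plane(K2,T2,u,v,.19);print(n,"red",r.sum(),q.min(0),q.max(0),q.mean(0))
    r=(R[...,2]>.17)&(R[...,2]<.22)&(h[...,1]<50)&(h[...,2]>200)&(abs(R[...,0]-.697)<.03);v,u=np.nonzero(r);q=plane(K2,T2,u,v,.19);print(n,"white",r.sum(),q.min(0),q.max(0),q.mean(0))
E
```

```text
time: 3.7
eef_pos: [0.4705, 0.3188, 0.5006]
[0.47097785 0.31802918 0.50051797] 89.82414610139108
votive 1649 0.0704 [413.3 -53.8] 22.5 med [ 0.4132 -0.0539  0.0704]
stopper top 630 0.091 [393.8 281. ] 14.2 med [0.3934 0.281  0.091 ]
dec rim 27997 0.4125 [539.4 278.6] 42.2 med [0.549  0.2591 0.4125]
lantern post 0 nan [0. 0.] 0.0 med [nan nan nan]
stopper top 498 0.0909 [394.1 281.1] 14.3 med [0.3935 0.281  0.0909]
dec rim 583 0.1295 [575.2 268.9] 22.7 med [0.5765 0.2748 0.1295]
lantern post 493 0.1481 [478.7 426.6] 10.7 med [0.4784 0.4269 0.1481]
rail w3 z [0.1897 0.1951 0.1971]
-0.16 [689.4 704.1]
-0.13 [689.6 704.4]
-0.1 [690.  704.9]
-0.07 [691.1 704.6]
-0.04 [691.5 705. ]
-0.01 [691.9 705.4]
0.02 [691.4 707. ]
0.05 [691.5 707.2]
white y -0.16378697159818562 -0.0828530725886402
top red 77 [0.68977587 0.02623118 0.19      ] [0.70407736 0.06503738 0.19      ] [0.69637678 0.04578647 0.19      ]
top white 131 [ 0.68824335 -0.15955003  0.19      ] [ 0.70110586 -0.08179238  0.19      ] [ 0.6951954  -0.12023918  0.19      ]
scene red 123 [0.69337033 0.02268993 0.19      ] [0.70789929 0.06626629 0.19      ] [0.70066013 0.04451953 0.19      ]
scene white 177 [ 0.69195731 -0.1656117   0.19      ] [ 0.70548704 -0.08103976  0.19      ] [ 0.6987429  -0.12260688  0.19      ]
  return _methods._mean(a, axis=axis, dtype=dtype,
  ret = ret.dtype.type(ret / rcount)
  ret = um.true_divide(
```

View pics/w5.png

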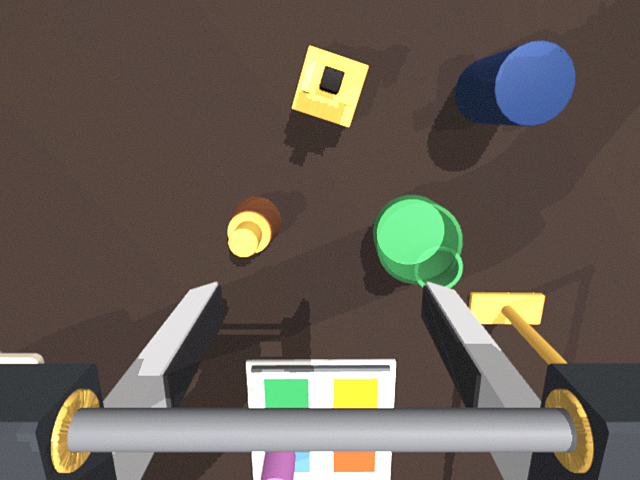

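The view shows the lantern post (332,80), candle (520,85), stopper grip (243,240), decanter rim at (438,268) and the tray at the bottom. Rim z=0.1295 with r=22.7 and stopper top z=0.091 both check. I zoom in on the lantern to see which way its hook opens.

Run:
```python
from h import *
a=cv2.imread("pics/w5.png")[30:140,275:385];b=cv2.imread("pics/scene0.png")[370:460,410:500]
cv2.imwrite("pics/lz.png",np.hstack([cv2.resize(a,(400,400),interpolation=2),cv2.resize(b,(400,400),interpolation=2)]))
P=np.load("w5.npz")["P"];m=(np.hypot(P[...,0]-.477,P[...,1]-.426)<.07)&(P[...,2]>.03)
for lo,hi in((.03,.056),(.056,.09),(.09,.104),(.104,.112),(.112,.15)):
    s=m&(P[...,2]>lo)&(P[...,2]<hi);print(lo,hi,s.sum(),s.sum()>5 and box(P[s]), s.sum()>5 and P[s].mean(0).round(4))
```

```text
0.03 0.056 2321 (array([478.6, 426.9]), array([60.1, 60.1]), 72.4) [0.4779 0.4251 0.0501]
0.056 0.09 10 (array([456.1, 421.4]), array([0.7, 5.5]), 80.8) [0.4563 0.4214 0.0747]
0.09 0.104 16 (array([478.2, 426.9]), array([23.9, 45.2]), 72.5) [0.478 0.418 0.098]
0.104 0.112 1123 (array([478.6, 426.8]), array([24.1, 45.9]), 72.6) [0.4782 0.4259 0.1062]
0.112 0.15 533 (array([478.6, 426.8]), array([16.1, 15.9]), 73.0) [0.4784 0.4261 0.1464]
```

View pics/lz.png

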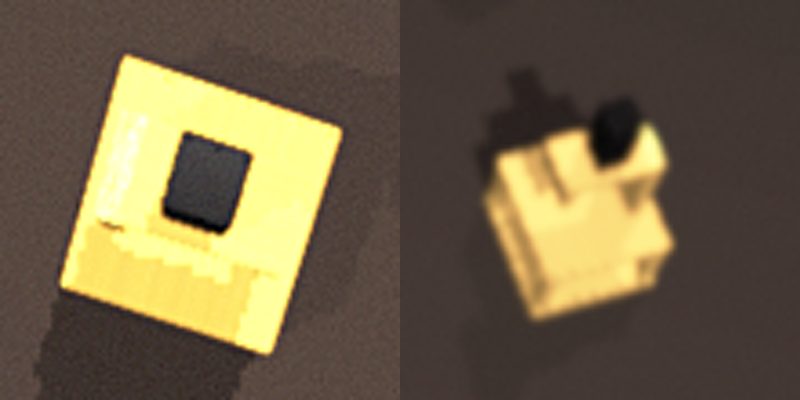

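Run:
```python
from h import *
P=np.load("w5.npz")["P"];c=np.array([.4786,.4268]);a=np.radians(-17.4);ex=np.array([np.cos(a),np.sin(a)]);ey=np.array([-ex[1],ex[0]])
K,T=campose("scene");S=cloud(K,T,np.load("scene0.npy"));K,T=campose("top");U=cloud(K,T,np.load("top0.npy"))
for n,Q in(("w5",P),("scene",S),("top",U)):
    m=(np.hypot(Q[...,0]-c[0],Q[...,1]-c[1])<.06)&(Q[...,2]>.056)&(Q[...,2]<.098);q=Q[m];L=np.c_[(q[:,:2]-c)@ex,(q[:,:2]-c)@ey,q[:,2]]*1000;print(n,L[np.argsort(L[:,0])].round(0).astype(int).tolist()[:40])
```

```text
w5 [[-23, -12, 90], [-23, -12, 78], [-22, -12, 63], [-21, -12, 88], [-21, -12, 69], [-20, -12, 94], [-20, -12, 78], [-19, -12, 62], [-18, -12, 86], [-18, -12, 71], [-17, -12, 93], [-17, -11, 78], [-17, -12, 74], [17, -12, 92], [19, -12, 91], [22, -12, 91]]
scene [[-23, 12, 94], [-22, 13, 65], [-22, 22, 56], [-21, 13, 88], [-21, 13, 77], [-21, 13, 60], [-20, 14, 59], [-20, 14, 95], [-19, 14, 85], [-19, 14, 75], [-19, 12, 80], [-19, 13, 57], [-19, 12, 71], [-18, 14, 69], [-18, 14, 81], [-18, 14, 92], [-18, 6, 67], [-18, 13, 63], [-17, 6, 58], [-17, 5, 71], [-17, 11, 80], [-17, 11, 59], [-17, 13, 68], [-17, 12, 71], [-17, 6, 62], [-17, 3, 56], [-17, 13, 79], [-17, 1, 62], [-17, 8, 79], [-16, 5, 65], [-16, 8, 69], [-16, 11, 85], [-16, 4, 68], [-16, 29, 56], [-16, 10, 77], [-16, 11, 65], [-16, 13, 94], [-16, 11, 76], [-16, 10, 68], [-16, 9, 60]]
top [[-31, -15, 56], [-31, -28, 59], [-23, -14, 93], [-23, -13, 79], [-23, -11, 65], [-23, -12, 57], [-20, -14, 96], [-20, -12, 81], [-20, -13, 73], [-20, -12, 58], [-18, -8, 57], [-15, -6, 56], [-6, -18, 61], [16, -12, 88], [18, 13, 98], [19, -12, 90], [20, -7, 96], [21, 4, 91], [22, 5, 57], [27, -12, 56]]
```

The back leg (readings from z 57 to 94) sits at local x≈-20 in all three views, and the lip side only reads 88 and above. So the lantern's yaw is -17.4° with the hook opening towards world +x. I grasp its post.

```bash
python3 -m jog '[{"dx":109,"dy":8,"dz":120,"spin":0.302},{"dx":109,"dy":8,"dz":120,"spin":0.302},{"dx":109,"dy":8,"dz":120,"spin":0.302},{"dx":109,"dy":8,"dz":120,"spin":0.302},{"dx":109,"dy":8,"dz":120,"spin":0.302}]' 60 | head -2; python3 -m jog '[{"dx":0,"dy":0,"dz":40,"spin":0},{"dx":0,"dy":0,"dz":70,"spin":0},{"dx":0,"dy":0,"dz":70,"spin":0},{"dx":0,"dy":0,"dz":70,"spin":0}]'
python3 - <<'E'
from h import *
print(state()["eef_pos"],yaw(),state()["q"].round(2))
E
```

```text
time: 4.25
eef_pos: [0.4783, 0.4284, 0.3787]
time: 4.65
eef_pos: [0.4791, 0.4281, 0.3126]
eef_rot: [0.806, 0.592, 0.001, 0.0]
contact_force: [0.6, 0.3, 0.0]
gripper_width: 0.0603
grip_force: 0.0
[0.47909056 0.42811584 0.31263891] 72.59317420726259 [-0.59  0.74 -0.31  1.62  0.28  0.83 -1.32]
```

```bash
python3 -m jog '[{"dx":0,"dy":0,"dz":0,"spin":0},{"dx":0,"dy":0,"dz":0,"spin":0},{"dx":0,"dy":0,"dz":0,"spin":0},{"dx":0,"dy":0,"dz":0,"spin":0},{"dx":0,"dy":0,"dz":0,"spin":0}]' 0 35 |tail -2; python3 -m jog '[{"dx":0,"dy":0,"dz":-40,"spin":0},{"dx":0,"dy":0,"dz":-80,"spin":0},{"dx":0,"dy":0,"dz":-120,"spin":-0.1},{"dx":0,"dy":0,"dz":-150,"spin":-0.2},{"dx":0,"dy":0,"dz":-150,"spin":-0.304}]'
python3 - <<'E'
from h import *
print(state()["eef_pos"],yaw())
E
```

```text
gripper_width: 0.0237
grip_force: 0.0
time: 5.65
eef_pos: [0.4778, 0.4307, 0.4655]
eef_rot: [0.705, 0.71, 0.004, 0.0]
contact_force: [0.1, 0.8, -2.3]
gripper_width: 0.0144
grip_force: 35.0
[0.47777605 0.43065585 0.4655038 ] 90.40823454332207
```

Run:
```python
from h import *
p,P,K,T=shoot("wrist","w6");s,S,_,_=shoot("scene","s6")
cv2.imwrite("pics/g6.png",np.hstack([cv2.resize(p,(480,360)),cv2.resize(s[200:480,370:620],(320,360))]))
print(state()["eef_pos"],state()["gripper_width"])
m=(np.hypot(S[...,0]-.478,S[...,1]-.43)<.05)&(S[...,2]>.1);print(np.percentile(S[m][:,2],[0.5,5]))
```

```text
[0.477347   0.429612   0.46120539] 0.014269122479333495
[0.12426914 0.16708629]
```

View pics/g6.png

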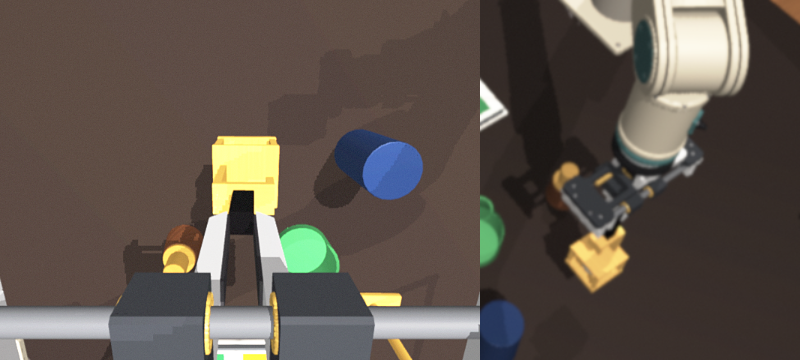

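Lantern held square, hanging below the fingers. The fingers were still closing as the lift began, so I measure the held height.

Run:
```python
from h import *
p,P,K,T=shoot("wrist");e=state()["eef_pos"];print(e)
hsv=cv2.cvtColor(p,cv2.COLOR_BGR2HSV)
m=cv2.inRange(hsv,np.array((18,120,100)),np.array((33,255,255)))>0
m&=(np.abs(P[...,0]-e[0])<.06)&(np.abs(P[...,1]-e[1])<.09)&(P[...,2]>.05)
z=P[...,2][m];h,b=np.histogram(z,bins=np.arange(.05,.35,.004));print([(round(x,3),int(n)) for x,n in zip(b,h) if n>40])
for k in np.argsort(h)[-2:]:
    s=m&(P[...,2]>b[k]-.004)&(P[...,2]<b[k]+.008);v,u=np.nonzero(s);print(b[k],np.median(P[...,2][s]),box(P[s]))
```

```text
[0.47729394 0.42931641 0.46013051]
[(np.float64(0.118), 72), (np.float64(0.122), 166), (np.float64(0.162), 156), (np.float64(0.166), 127), (np.float64(0.202), 42), (np.float64(0.206), 48), (np.float64(0.21), 42), (np.float64(0.214), 80), (np.float64(0.218), 268), (np.float64(0.222), 110)]
0.12200000000000007 0.12403503448066189 (array([481.9, 459.5]), array([59.7,  7.4]), 0.3)
0.21800000000000014 0.22105897804216945 (array([479.1, 431.8]), array([24.8, 46. ]), 90.0)
```

The fingers hold only the top of the post because they closed late during the lift. I set the lantern back down and regrip, waiting longer for the fingers.

```bash
python3 -m jog '[{"dx":0,"dy":0,"dz":30,"spin":0},{"dx":0,"dy":0,"dz":60,"spin":0},{"dx":0,"dy":0,"dz":90,"spin":0},{"dx":0,"dy":0,"dz":102,"spin":0},{"dx":0,"dy":0,"dz":108,"spin":0}]' |head -4; python3 -m jog '[{"dx":0,"dy":0,"dz":3,"spin":0},{"dx":0,"dy":0,"dz":5,"spin":0},{"dx":0,"dy":0,"dz":6,"spin":0}]' | head -4;python3 -m jog '[{"dx":0,"dy":0,"dz":0,"spin":0},{"dx":0,"dy":0,"dz":0,"spin":0},{"dx":0,"dy":0,"dz":0,"spin":0}]' 50
python3 - <<'E'
from h import *
p,P,K,T=shoot("wrist");e=state()["eef_pos"];print(e,yaw())
m=(np.abs(P[...,0]-e[0])<.05)&(np.abs(P[...,1]-e[1])<.05)
for lo,hi in((.04,.058),(.1,.112),(.14,.155)):
    s=m&(P[...,2]>lo)&(P[...,2]<hi);print(s.sum(),s.sum()>9 and (np.median(P[s][:,2]),box(P[s])))
E
```

```text
time: 6.3
eef_pos: [0.4771, 0.4292, 0.3506]
eef_rot: [0.706, 0.708, -0.002, 0.0]
contact_force: [0.2, 0.2, -1.8]
time: 6.6
eef_pos: [0.4777, 0.43, 0.3477]
eef_rot: [0.706, 0.708, 0.001, 0.0]
contact_force: [-0.6, -0.9, -2.8]
time: 6.9
eef_pos: [0.4776, 0.4299, 0.3475]
eef_rot: [0.706, 0.708, 0.001, 0.0]
contact_force: [0.8, -0.0, 0.3]
gripper_width: 0.0353
grip_force: 0.0
[0.47753987 0.42983516 0.34732928] 90.16879123727558
4006 (np.float64(0.04998669785020296), (array([482.9, 432.7]), array([60.2, 60.1]), 0.4))
2523 (np.float64(0.10591782861832366), (array([483. , 432.6]), array([46.1, 24.6]), 0.1))
1496 (np.float64(0.14798024729771186), (array([478., 431.]), array([20.3, 53.8]), 89.1))
```

```bash
python3 -m jog '[{"dx":3,"dy":5,"dz":0,"spin":0},{"dx":3,"dy":5,"dz":20,"spin":0},{"dx":3,"dy":5,"dz":36,"spin":0},{"dx":3,"dy":5,"dz":36,"spin":0}]' 50 |head -2; for i in 1 2; do python3 -m jog '[{"dx":0,"dy":0,"dz":0,"spin":0},{"dx":0,"dy":0,"dz":0,"spin":0},{"dx":0,"dy":0,"dz":0,"spin":0},{"dx":0,"dy":0,"dz":0,"spin":0}]' 0 35; done
```

```text
time: 7.35
eef_pos: [0.4823, 0.4321, 0.3086]
time: 7.75
eef_pos: [0.4826, 0.4329, 0.3115]
eef_rot: [0.706, 0.708, 0.001, 0.0]
contact_force: [0.0, 0.2, -0.1]
gripper_width: 0.0214
grip_force: 0.0
time: 8.15
eef_pos: [0.4826, 0.4328, 0.3112]
eef_rot: [0.706, 0.708, 0.0, 0.0]
contact_force: [-0.1, -0.5, 4.5]
gripper_width: 0.0155
grip_force: 35.0
```

```bash
python3 -m jog '[{"dx":0,"dy":0,"dz":-30,"spin":0},{"dx":0,"dy":0,"dz":-75,"spin":0},{"dx":0,"dy":0,"dz":-120,"spin":0},{"dx":0,"dy":0,"dz":-160,"spin":0},{"dx":0,"dy":0,"dz":-169,"spin":0}]' |tail -3
python3 -m jog '[{"dx":-40,"dy":10,"dz":0,"spin":0},{"dx":-85,"dy":20,"dz":0,"spin":0},{"dx":-130,"dy":30,"dz":0,"spin":0},{"dx":-175,"dy":40,"dz":0,"spin":0},{"dx":-220,"dy":50,"dz":0,"spin":0}]' |head -2
python3 -m jog '[{"dx":-45,"dy":10,"dz":0,"spin":0},{"dx":-90,"dy":20,"dz":0,"spin":0},{"dx":-135,"dy":30,"dz":0,"spin":0},{"dx":-180,"dy":40,"dz":0,"spin":0},{"dx":-225,"dy":47,"dz":0,"spin":0}]' |head -2
python3 -m jog '[{"dx":-40,"dy":0,"dz":0,"spin":0},{"dx":-75,"dy":0,"dz":10,"spin":0},{"dx":-95,"dy":0,"dz":40,"spin":0},{"dx":-100,"dy":0,"dz":47,"spin":0},{"dx":-100,"dy":0,"dz":47,"spin":0}]'
python3 - <<'E'
from h import *
p,P,K,T=shoot("wrist","w7");e=state()["eef_pos"];print(e,yaw())
m=(np.abs(P[...,0]-e[0])<.05)&(np.abs(P[...,1]-e[1])<.09)
for lo,hi in((.16,.178),(.215,.236)):
    s=m&(P[...,2]>lo)&(P[...,2]<hi);print(s.sum(),s.sum()>9 and (np.median(P[s][:,2]),box(P[s])))
q=(P[...,0]>.67)&(P[...,2]>.17)&(P[...,2]<.21);print(q.sum(),np.percentile(P[q],99,axis=0),np.percentile(P[q],1,axis=0))
E
```

```text
contact_force: [-0.0, 0.1, -2.1]
gripper_width: 0.0159
grip_force: 35.0
time: 9.15
eef_pos: [0.5329, 0.2106, 0.4777]
time: 9.65
eef_pos: [0.5806, -0.0142, 0.4777]
time: 10.15
eef_pos: [0.5803, -0.1123, 0.4302]
eef_rot: [0.706, 0.708, -0.001, -0.002]
contact_force: [-0.2, 1.4, -1.5]
gripper_width: 0.0159
grip_force: 35.0
[ 0.58097232 -0.1108556   0.43183822] 90.22593973055979
5449 (np.float64(0.169153706700992), (array([ 579.2, -100.9]), array([60.2, 39.7]), 0.3))
2217 (np.float64(0.2250353232708343), (array([ 579.5, -107.1]), array([46.1, 16.2]), 0.8))
10615 [0.70286525 0.02057733 0.19739064] [ 0.68977066 -0.18427834  0.17550908]
```

```bash
python3 -m jog '[{"dx":0,"dy":30,"dz":-3,"spin":0},{"dx":0,"dy":60,"dz":-3,"spin":0},{"dx":0,"dy":90,"dz":-3,"spin":0},{"dx":0,"dy":110,"dz":-3,"spin":0},{"dx":0,"dy":118,"dz":-3,"spin":0}]' |head -4;python3 -m jog '[{"dx":0,"dy":0,"dz":0,"spin":0},{"dx":0,"dy":0,"dz":8,"spin":0},{"dx":0,"dy":0,"dz":16,"spin":0},{"dx":0,"dy":0,"dz":22,"spin":0},{"dx":0,"dy":0,"dz":22,"spin":0}]'
python3 - <<'E'
from h import *
p,P,K,T=shoot("wrist","w8");e=state()["eef_pos"];print(e,yaw(),state()["contact_force"])
m=(np.abs(P[...,0]-e[0])<.05)&(np.abs(P[...,1]-e[1])<.09)
for lo,hi in((.14,.156),(.195,.212)):
    s=m&(P[...,2]>lo)&(P[...,2]<hi);print(s.sum(),s.sum()>9 and (np.median(P[s][:,2]),box(P[s])))
E
```

```text
time: 10.7
eef_pos: [0.7009, -0.1085, 0.4364]
eef_rot: [0.705, 0.709, 0.002, 0.0]
contact_force: [-0.1, -0.9, -2.3]
time: 11.2
eef_pos: [0.6982, -0.112, 0.4123]
eef_rot: [0.706, 0.708, -0.001, -0.001]
contact_force: [0.1, 0.1, -2.5]
gripper_width: 0.0156
grip_force: 35.0
[ 0.69855901 -0.1119175   0.41300436] 90.15317052672343 [ 0.70836631 -0.14579646 -1.79350429]
3914 (np.float64(0.15111699301111592), (array([ 697.8, -100.8]), array([60. , 39.5]), 0.2))
5021 (np.float64(0.19646011287107965), (array([ 698.1, -104.1]), array([ 46.1, 164.4]), 0.1))
```

```bash
python3 -m jog '[{"dx":0,"dy":0,"dz":4,"spin":0},{"dx":0,"dy":0,"dz":4,"spin":0},{"dx":0,"dy":0,"dz":4,"spin":0}]' |head -4
python3 -m jog '[{"dx":20,"dy":0,"dz":0,"spin":0},{"dx":40,"dy":0,"dz":0,"spin":0},{"dx":60,"dy":0,"dz":0,"spin":0},{"dx":80,"dy":1,"dz":0,"spin":0},{"dx":100,"dy":1,"dz":0,"spin":0}]' |head -4
python3 -m jog '[{"dx":20,"dy":0,"dz":0,"spin":0},{"dx":40,"dy":0,"dz":0,"spin":0},{"dx":54,"dy":0,"dz":0,"spin":0},{"dx":57,"dy":0,"dz":0,"spin":0},{"dx":57,"dy":0,"dz":0,"spin":0}]'
python3 -m jog '[{"dx":0,"dy":0,"dz":1,"spin":0},{"dx":0,"dy":0,"dz":2,"spin":0},{"dx":0,"dy":0,"dz":3,"spin":0}]'
python3 - <<'E'
from h import *
p,P,K,T=shoot("wrist","w9");e=state()["eef_pos"];print(e,yaw(),state()["contact_force"])
m=(np.abs(P[...,0]-e[0])<.05)&(np.abs(P[...,1]-e[1])<.09)
for lo,hi in((.135,.156),(.195,.212)):
    s=m&(P[...,2]>lo)&(P[...,2]<hi);print(s.sum(),s.sum()>9 and (np.median(P[s][:,2]),box(P[s])))
hsv=cv2.cvtColor(p,cv2.COLOR_BGR2HSV);r=(P[...,2]>.17)&(P[...,2]<.22)&((hsv[...,0]<8)|(hsv[...,0]>172))&(hsv[...,1]>130)&(abs(P[...,0]-.697)<.03)
v,u=np.nonzero(r);q=plane(K,T,u,v,.19);print(len(v),q[:,1].min(),q[:,1].max())
E
```

```text
time: 11.55
eef_pos: [0.6991, -0.1117, 0.4097]
eef_rot: [0.706, 0.708, 0.0, 0.0]
contact_force: [0.5, -1.2, -2.6]
time: 12.05
eef_pos: [0.6998, -0.0087, 0.4099]
eef_rot: [0.705, 0.709, 0.0, -0.0]
contact_force: [0.4, 0.6, -2.3]
time: 12.55
eef_pos: [0.6996, 0.0457, 0.4096]
eef_rot: [0.706, 0.708, -0.0, 0.0]
contact_force: [0.1, -0.7, -2.0]
gripper_width: 0.0158
grip_force: 35.0
time: 12.85
eef_pos: [0.6997, 0.0438, 0.4072]
eef_rot: [0.707, 0.708, -0.0, 0.001]
contact_force: [-2.0, -1.0, 4.9]
gripper_width: 0.0157
grip_force: 35.0
[0.69971397 0.04389532 0.40722522] 90.07406139974535 [-1.00505748 -0.94828361  0.59784286]
3970 (np.float64(0.14596276161679583), (array([700.1,  54.3]), array([60.1, 40. ]), 0.3))
4968 (np.float64(0.19652408853743059), (array([700.2,  53.6]), array([160.5,  46.1]), 90.0))
567 0.0380381016356688 0.06602754475049835
```

```bash
python3 -m jog '[{"dx":0,"dy":0,"dz":0,"spin":0},{"dx":0,"dy":0,"dz":0,"spin":0},{"dx":0,"dy":0,"dz":0,"spin":0},{"dx":0,"dy":0,"dz":0,"spin":0}]' 45 |tail -2; python3 -m jog '[{"dx":0,"dy":0,"dz":-20,"spin":0},{"dx":0,"dy":0,"dz":-45,"spin":0},{"dx":0,"dy":0,"dz":-80,"spin":0},{"dx":0,"dy":0,"dz":-90,"spin":0}]' |head -2
python3 -m jog '[{"dx":-40,"dy":-40,"dz":0,"spin":0},{"dx":-80,"dy":-80,"dz":0,"spin":0},{"dx":-120,"dy":-120,"dz":0,"spin":0},{"dx":-155,"dy":-155,"dz":0,"spin":0},{"dx":-155,"dy":-190,"dz":0,"spin":0}]' |head -2
python3 - <<'E'
from h import *
p,P,K,T=shoot("wrist","w10");e=state()["eef_pos"];print(e,yaw())
m=(abs(P[...,0]-.7)<.06)&(abs(P[...,1]-.045)<.06)
for lo,hi in((.135,.156),(.198,.206),(.235,.25)):
    s=m&(P[...,2]>lo)&(P[...,2]<hi);print(s.sum(),s.sum()>9 and (np.median(P[s][:,2]),box(P[s])))
s,S,K,T=shoot("scene","s10");m=(abs(S[...,0]-.7)<.06)&(abs(S[...,1]-.045)<.06)&(S[...,2]>.235)&(S[...,2]<.25);print(box(S[m]))
E
```

```text
gripper_width: 0.0432
grip_force: 0.0
time: 13.7
eef_pos: [0.7002, 0.0458, 0.5008]
time: 14.2
eef_pos: [0.5093, -0.114, 0.4957]
[ 0.50050883 -0.11456652  0.49424785] 89.78481594677665
3041 (np.float64(0.14602189787129666), (array([695.3,  30.1]), array([52.1, 33.3]), 0.2))
151 (np.float64(0.20151029501045042), (array([694.2,  23.2]), array([18.4, 37.4]), 38.2))
0 False
(array([702.1,  45.9]), array([17. , 17.6]), 8.6)
```

Lantern hangs at (0.702, 0.046) with cage top z=0.146 (0.096+0.05). Now the votive.

```bash
python3 -m jog '[{"dx":0,"dy":0,"dz":0,"spin":0},{"dx":0,"dy":0,"dz":0,"spin":0}]' 80|head -2; python3 -m jog '[{"dx":57,"dy":-50,"dz":30,"spin":0},{"dx":57,"dy":-97,"dz":60,"spin":0},{"dx":57,"dy":-97,"dz":110,"spin":0},{"dx":57,"dy":-97,"dz":160,"spin":0},{"dx":57,"dy":-97,"dz":180,"spin":0}]' |head -2;python3 -m jog '[{"dx":0,"dy":0,"dz":0,"spin":0},{"dx":0,"dy":0,"dz":0,"spin":0}]'
```

```text
time: 14.5
eef_pos: [0.5116, -0.1094, 0.4969]
time: 15.0
eef_pos: [0.4137, -0.0521, 0.315]
time: 15.2
eef_pos: [0.4148, -0.0525, 0.3168]
eef_rot: [0.705, 0.709, 0.0, -0.0]
contact_force: [-0.2, 0.8, 0.3]
gripper_width: 0.08
grip_force: 0.0
```

```bash
python3 -m jog '[{"dx":-1,"dy":-1.5,"dz":40,"spin":0},{"dx":-1,"dy":-1.5,"dz":75,"spin":0},{"dx":-1,"dy":-1.5,"dz":92,"spin":0},{"dx":-1,"dy":-1.5,"dz":92,"spin":0}]'|head -2; for i in 1 2; do python3 -m jog '[{"dx":0,"dy":0,"dz":0,"spin":0},{"dx":0,"dy":0,"dz":0,"spin":0},{"dx":0,"dy":0,"dz":0,"spin":0},{"dx":0,"dy":0,"dz":0,"spin":0}]' 0 18 | tail -2; done;  python3 -m jog '[{"dx":0,"dy":0,"dz":-25,"spin":0},{"dx":0,"dy":0,"dz":-60,"spin":0},{"dx":0,"dy":0,"dz":-100,"spin":0},{"dx":0,"dy":0,"dz":-110,"spin":0},{"dx":0,"dy":0,"dz":-110,"spin":0}]'
python3 - <<'E'
from h import *
im=cv2.imread("pics/w1.png");d=np.load("w1c.npz");P=np.load("w1.npy");h=cv2.cvtColor(im,cv2.COLOR_BGR2HSV)
m=cv2.inRange(h,np.array((15,50,150)),np.array((30,200,255)));m[:105]=0;m[215:]=0;m[:,:240]=0;m[:,350:]=0
v,u=np.nonzero(m);q=plane(d["K"],d["T"],u,v,.006);print(np.median(P[m>0],0),cv2.minEnclosingCircle((q[:,:2]*1000).astype(np.float32)))
E
```

```text
time: 15.6
eef_pos: [0.4134, -0.0543, 0.2246]
gripper_width: 0.0515
grip_force: 0.0
gripper_width: 0.0439
grip_force: 18.0
time: 16.9
eef_pos: [0.4121, -0.0547, 0.3357]
eef_rot: [0.706, 0.708, 0.001, 0.001]
contact_force: [0.3, 0.3, -2.0]
gripper_width: 0.0438
grip_force: 18.0
[nan nan nan] ((360.08453369140625, -351.3272705078125), 48.05217742919922)
```

```bash
python3 -m jog '[{"dx":-45,"dy":-10,"dz":0,"spin":0},{"dx":-90,"dy":-20,"dz":0,"spin":0},{"dx":-135,"dy":-30,"dz":0,"spin":0},{"dx":-180,"dy":-40,"dz":0,"spin":0},{"dx":-225,"dy":-52,"dz":0,"spin":0}]' |head -2;  python3 -m jog '[{"dx":-40,"dy":0,"dz":0,"spin":0},{"dx":-72,"dy":0,"dz":0,"spin":0},{"dx":-72,"dy":0,"dz":30,"spin":0},{"dx":-72,"dy":0,"dz":70,"spin":0},{"dx":-72,"dy":0,"dz":90,"spin":0}]' |head -2; python3 -m jog '[{"dx":0,"dy":0,"dz":0,"spin":0},{"dx":0,"dy":0,"dz":12,"spin":0},{"dx":0,"dy":0,"dz":20,"spin":0},{"dx":0,"dy":0,"dz":20,"spin":0}]'
```

```text
time: 17.4
eef_pos: [0.3595, -0.2811, 0.3328]
time: 17.9
eef_pos: [0.359, -0.3508, 0.2402]
time: 18.3
eef_pos: [0.3608, -0.3514, 0.2242]
eef_rot: [0.706, 0.708, -0.0, -0.0]
contact_force: [-1.2, -0.1, -1.4]
gripper_width: 0.0435
grip_force: 18.0
```

```bash
python3 -m jog '[{"dx":0,"dy":0,"dz":1,"spin":0},{"dx":0,"dy":0,"dz":2,"spin":0}]'|sed -n 4p;  python3 -m jog '[{"dx":0,"dy":0,"dz":0,"spin":0},{"dx":0,"dy":0,"dz":0,"spin":0},{"dx":0,"dy":0,"dz":0,"spin":0},{"dx":0,"dy":0,"dz":0,"spin":0}]' 75|tail -2;  python3 -m jog '[{"dx":0,"dy":0,"dz":-45,"spin":0},{"dx":0,"dy":0,"dz":-95,"spin":0},{"dx":0,"dy":0,"dz":-145,"spin":0},{"dx":0,"dy":30,"dz":-190,"spin":0},{"dx":-30,"dy":65,"dz":-210,"spin":0}]' |head -2; python3 -m jog '[{"dx":-20,"dy":35,"dz":-10,"spin":0},{"dx":-20,"dy":35,"dz":-10,"spin":0},{"dx":-20,"dy":35,"dz":-10,"spin":0}]' 60|head -2
cat > orn.py <<'E'
from h import *
def ornaments(P,p,K,T,zb=.014,amin=150):
    B=blobs(p,P,(zb-.005,zb+.004),amin=amin)
    for n,L in B.items():
        m=np.any(L,0);v,u=np.nonzero(m);q=plane(K,T,u,v,zb);c,s,a=box(q)
        t=(np.hypot(P[...,0]-c[0]/1e3,P[...,1]-c[1]/1e3)<.04)&(P[...,2]>zb+.036)&(P[...,2]<zb+.06)
        print(n,(int(u.mean()),int(v.mean())),"z",np.median(P[...,2][m]).round(4),"base",c,s,a,"top part",box(P[t]) if t.sum()>9 else None, "zmax",np.percentile(P[t][:,2],98).round(4) if t.sum()>9 else None)
if __name__=="__main__":
    p,P,K,T=shoot("wrist",sys.argv[1]);print(state()["eef_pos"],yaw());ornaments(P,p,K,T)
E
python3 orn.py w11
python3 - <<'E'
from h import *
p,P,K,T=shoot("wrist");m=(np.hypot(P[...,0]-.36,P[...,1]+.351)<.05)&(P[...,2]>.062)&(P[...,2]<.075);v,u=np.nonzero(m);print(np.median(P[m],0),cv2.minEnclosingCircle((plane(K,T,u,v,.068)[:,:2]*1000).astype(np.float32)))
E
```

```text
contact_force: [0.2, 0.5, 13.8]
gripper_width: 0.072
grip_force: 0.0
time: 19.4
eef_pos: [0.4242, -0.3772, 0.436]
time: 19.7
eef_pos: [0.4586, -0.3991, 0.4406]
[ 0.45779212 -0.39879152  0.44025492] 90.19888525883603
blue (392, 35) z 0.014 base [ 529.8 -240. ] [60.4 52.1] 9.7 top part (array([ 531.1, -246. ]), array([24.8, 40.4]), 9.9) zmax 0.0734
green (461, 146) z 0.0139 base [ 602.8 -349.4] [60.8 59.7] 6.7 top part (array([ 603.5, -350.9]), array([24.1, 50.3]), 6.7) zmax 0.0723
brass (367, 150) z 0.014 base [ 509.9 -355.7] [59.2 59.5] 50.7 top part (array([ 509.6, -356.4]), array([53.6, 30.6]), 50.7) zmax 0.0705
terra (274, 46) z 0.0141 base [ 411.2 -252. ] [59.7 60.2] 75.7 top part (array([ 411.1, -251.9]), array([44.1, 26. ]), 75.6) zmax 0.0716
[ 0.36245234 -0.35084105  0.06833785] ((362.3269958496094, -351.39581298828125), 22.055265426635742)
```

View pics/w11.png

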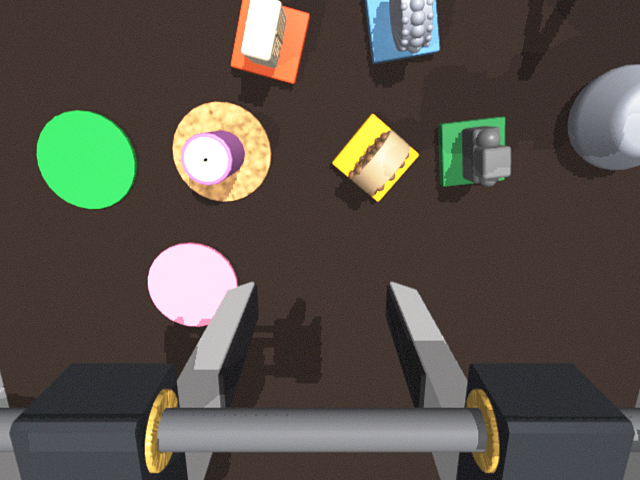

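The votive stands centred on the cork: 2 mm off, base z=0.006. All four ornaments are measured, with base z≈0.014. Terracotta next.

```bash
python3 -m jog '[{"dx":45,"dy":-15,"dz":20,"spin":0.1},{"dx":90,"dy":-30,"dz":40,"spin":0.25},{"dx":135,"dy":-45,"dz":70,"spin":0.25},{"dx":147,"dy":-47,"dz":110,"spin":0.25},{"dx":147,"dy":-47,"dz":110,"spin":0.25}]' 50|head -2;python3 -m jog '[{"dx":0,"dy":0,"dz":0,"spin":0},{"dx":0,"dy":0,"dz":0,"spin":0}]' |head -2; python3 -c "
from h import *;print(state()['eef_pos'],yaw())"
```

```text
time: 20.3
eef_pos: [0.4073, -0.249, 0.328]
time: 20.5
eef_pos: [0.4119, -0.2541, 0.3326]
[ 0.41185166 -0.25409303  0.33262885] 75.73558594774673
```

```bash
python3 -m jog '[{"dx":2,"dy":-1,"dz":40,"spin":0},{"dx":2,"dy":-1,"dz":80,"spin":0},{"dx":2,"dy":-1,"dz":107,"spin":0},{"dx":2,"dy":-1,"dz":107,"spin":0}]'|head -2; for i in 1 2; do python3 -m jog '[{"dx":0,"dy":0,"dz":0,"spin":0},{"dx":0,"dy":0,"dz":0,"spin":0},{"dx":0,"dy":0,"dz":0,"spin":0},{"dx":0,"dy":0,"dz":0,"spin":0}]' 0 25|sed -n '2p;5,6p'; done
python3 -m jog '[{"dx":0,"dy":0,"dz":-25,"spin":0},{"dx":0,"dy":0,"dz":-65,"spin":0},{"dx":0,"dy":0,"dz":-105,"spin":0},{"dx":0,"dy":0,"dz":-110,"spin":0}]'
python3 -m jog '[{"dx":45,"dy":11,"dz":0,"spin":-0.06},{"dx":90,"dy":22,"dz":0,"spin":-0.12},{"dx":135,"dy":33,"dz":0,"spin":-0.18},{"dx":180,"dy":44,"dz":0,"spin":-0.25},{"dx":215,"dy":52,"dz":0,"spin":-0.25}]'|head -2;python3 -m jog '[{"dx":0,"dy":0,"dz":0,"spin":0},{"dx":0,"dy":0,"dz":0,"spin":0}]' |head -2; python3 -c "
from h import *;print(state()['eef_pos'],yaw())"
```

```text
time: 20.9
eef_pos: [0.4105, -0.2514, 0.2227]
eef_pos: [0.4109, -0.2508, 0.2256]
gripper_width: 0.0239
grip_force: 25.0
eef_pos: [0.411, -0.2508, 0.2256]
gripper_width: 0.0237
grip_force: 25.0
time: 22.1
eef_pos: [0.4119, -0.2507, 0.3384]
eef_rot: [0.789, 0.615, 0.002, 0.004]
contact_force: [0.4, -0.1, -1.8]
gripper_width: 0.0237
grip_force: 25.0
time: 22.6
eef_pos: [0.5143, -0.0519, 0.3338]
time: 22.8
eef_pos: [0.5134, -0.0539, 0.3336]
[ 0.51335371 -0.05393912  0.33357873] 90.29572824569782
```

```bash
python3 -m jog '[{"dx":-1.5,"dy":2,"dz":40,"spin":0},{"dx":-1.5,"dy":2,"dz":75,"spin":0},{"dx":-1.5,"dy":2,"dz":93,"spin":0},{"dx":-1.5,"dy":2,"dz":97,"spin":0},{"dx":-1.5,"dy":2,"dz":100,"spin":0}]'|head -4; python3 -m jog '[{"dx":0,"dy":0,"dz":1,"spin":0},{"dx":0,"dy":0,"dz":2,"spin":0},{"dx":0,"dy":0,"dz":2,"spin":0}]' |head -4; python3 -m jog '[{"dx":0,"dy":0,"dz":0,"spin":0},{"dx":0,"dy":0,"dz":0,"spin":0},{"dx":0,"dy":0,"dz":0,"spin":0},{"dx":0,"dy":0,"dz":0,"spin":0}]' 50 | sed -n '2p;5p'
python3 -m jog '[{"dx":0,"dy":0,"dz":-30,"spin":0},{"dx":-10,"dy":0,"dz":-80,"spin":0},{"dx":-40,"dy":0,"dz":-130,"spin":0},{"dx":-80,"dy":0,"dz":-170,"spin":0},{"dx":-120,"dy":0,"dz":-200,"spin":0}]' |head -2;python3 -m jog '[{"dx":0,"dy":0,"dz":0,"spin":0},{"dx":0,"dy":0,"dz":0,"spin":0}]' |head -2
cat > placed.py <<'E'
from orn import *
p,P,K,T=shoot("wrist",sys.argv[1]);print(state()["eef_pos"],yaw());print("tray");ornaments(P,p,K,T,.022,100);print("table");ornaments(P,p,K,T)
E
python3 placed.py w12
```

```text
time: 23.3
eef_pos: [0.5153, -0.0573, 0.234]
eef_rot: [0.707, 0.708, -0.001, -0.0]
contact_force: [0.5, 0.4, -1.9]
time: 23.6
eef_pos: [0.5159, -0.0565, 0.2336]
eef_rot: [0.706, 0.708, 0.0, 0.001]
contact_force: [-1.1, -0.3, 4.8]
eef_pos: [0.5157, -0.0561, 0.2323]
gripper_width: 0.0498
time: 24.5
eef_pos: [0.516, -0.1644, 0.4249]
time: 24.7
eef_pos: [0.5157, -0.1651, 0.4229]
[ 0.51558407 -0.16383683  0.42207066] 90.16617514815884
tray
terra (321, 86) z 0.0222 base [516.7 -57.4] [59.2 58.2] 0.0 top part (array([516.7, -57.7]), array([25.6, 43.5]), 0.0) zmax 0.0796
table
blue (299, 214) z 0.0135 base [ 479.8 -149.8] [ 75.5 271.9] 30.4 top part None zmax None
green (381, 375) z 0.0137 base [ 581.6 -350. ] [18.1 62.7] 10.2 top part None zmax None
```

```bash
cat > near.py <<'E'
from orn import *
# usage: name y-limits x-limits zbase
n,x0,x1,y0,y1,zb=sys.argv[1],*map(float,sys.argv[2:])
p,P,K,T=shoot("wrist");P=P.copy();P[~((P[...,0]>x0)&(P[...,0]<x1)&(P[...,1]>y0)&(P[...,1]<y1))]=np.nan
print(state()["eef_pos"],yaw());RNG2={n:RNG[n]};
import h;h.RNG.clear();h.RNG.update(RNG2);ornaments(P,p,K,T,zb,100)
E
python3 near.py blue .45 .62 -.32 -.18 .014
```

```text
[ 0.51559087 -0.16310397  0.42164213] 90.25740033676523
blue (335, 270) z 0.0139 base [ 529.4 -234.1] [59.7 61.2] 9.8 top part (array([ 529.3, -233.3]), array([24.9, 57.8]), 9.8) zmax 0.073
```

```bash
python3 -m jog '[{"dx":-40,"dy":7,"dz":20,"spin":-0.1},{"dx":-71,"dy":14,"dz":50,"spin":-0.166},{"dx":-71,"dy":14,"dz":92,"spin":-0.166},{"dx":-71,"dy":14,"dz":92,"spin":-0.166}]' |head -2;python3 -m jog '[{"dx":0,"dy":0,"dz":0,"spin":0},{"dx":0,"dy":0,"dz":0,"spin":0}]' |head -2; python3 -c "
from h import *;print(state()['eef_pos'],yaw())"
```

```text
time: 25.2
eef_pos: [0.5279, -0.2341, 0.3247]
time: 25.4
eef_pos: [0.5312, -0.2334, 0.3322]
[ 0.5312289  -0.23341798  0.33220644] 99.84633355008306
```

```bash
python3 -m jog '[{"dx":-1,"dy":-2,"dz":40,"spin":0},{"dx":-1,"dy":-2,"dz":80,"spin":0},{"dx":-1,"dy":-2,"dz":107,"spin":0},{"dx":-1,"dy":-2,"dz":107,"spin":0}]'|head -2; for i in 1 2; do python3 -m jog '[{"dx":0,"dy":0,"dz":0,"spin":0},{"dx":0,"dy":0,"dz":0,"spin":0},{"dx":0,"dy":0,"dz":0,"spin":0},{"dx":0,"dy":0,"dz":0,"spin":0}]' 0 25|sed -n '2p;5,6p'; done
python3 -m jog '[{"dx":0,"dy":0,"dz":-25,"spin":0},{"dx":0,"dy":0,"dz":-65,"spin":0},{"dx":0,"dy":0,"dz":-105,"spin":0},{"dx":0,"dy":0,"dz":-110,"spin":0}]'|sed -n '2p;4,6p'
python3 -m jog '[{"dx":42,"dy":-16,"dz":0,"spin":0.06},{"dx":84,"dy":-32,"dz":0,"spin":0.12},{"dx":126,"dy":-48,"dz":0,"spin":0.171},{"dx":168,"dy":-64,"dz":0,"spin":0.171},{"dx":193,"dy":-74,"dz":0,"spin":0.171}]'|head -2;python3 -m jog '[{"dx":0,"dy":0,"dz":0,"spin":0},{"dx":0,"dy":0,"dz":0,"spin":0}]' |head -2; python3 -c "
from h import *;print(state()['eef_pos'],yaw())"
```

```text
time: 25.8
eef_pos: [0.5279, -0.2355, 0.2224]
eef_pos: [0.529, -0.2367, 0.2251]
gripper_width: 0.0241
grip_force: 25.0
eef_pos: [0.5291, -0.2367, 0.2251]
gripper_width: 0.024
grip_force: 25.0
eef_pos: [0.5299, -0.2366, 0.3383]
contact_force: [2.1, 0.2, -0.8]
gripper_width: 0.0237
grip_force: 25.0
time: 27.5
eef_pos: [0.4206, -0.0563, 0.3332]
time: 27.7
eef_pos: [0.4229, -0.0586, 0.3334]
[ 0.4228669  -0.05860841  0.33341097] 89.9511045473455
```

```bash
python3 -m jog '[{"dx":0,"dy":0.5,"dz":40,"spin":0},{"dx":0,"dy":0.5,"dz":75,"spin":0},{"dx":0,"dy":0.5,"dz":93,"spin":0},{"dx":0,"dy":0.5,"dz":97,"spin":0},{"dx":0,"dy":0.5,"dz":100,"spin":0}]'|head -4; python3 -m jog '[{"dx":0,"dy":0,"dz":1,"spin":0},{"dx":0,"dy":0,"dz":2,"spin":0},{"dx":0,"dy":0,"dz":2,"spin":0}]' |head -4; python3 -m jog '[{"dx":0,"dy":0,"dz":0,"spin":0},{"dx":0,"dy":0,"dz":0,"spin":0},{"dx":0,"dy":0,"dz":0,"spin":0},{"dx":0,"dy":0,"dz":0,"spin":0}]' 50 | sed -n '2p;5p'
python3 -m jog '[{"dx":0,"dy":0,"dz":-30,"spin":0},{"dx":-10,"dy":0,"dz":-80,"spin":0},{"dx":-40,"dy":0,"dz":-130,"spin":0},{"dx":-80,"dy":20,"dz":-170,"spin":0},{"dx":-120,"dy":40,"dz":-200,"spin":0}]' |head -2;python3 -m jog '[{"dx":-45,"dy":20,"dz":0,"spin":0},{"dx":-90,"dy":35,"dz":0,"spin":0},{"dx":-100,"dy":50,"dz":0,"spin":0},{"dx":-100,"dy":50,"dz":0,"spin":0},{"dx":-100,"dy":50,"dz":0,"spin":0}]' |head -2
python3 placed.py w13
```

```text
time: 28.2
eef_pos: [0.424, -0.0593, 0.2331]
eef_rot: [0.708, 0.706, -0.0, -0.0]
contact_force: [0.1, 0.7, -2.0]
time: 28.5
eef_pos: [0.4236, -0.059, 0.233]
eef_rot: [0.708, 0.706, 0.0, 0.001]
contact_force: [-2.7, 0.7, 7.6]
eef_pos: [0.4237, -0.0588, 0.2317]
gripper_width: 0.0492
time: 29.4
eef_pos: [0.4552, -0.1634, 0.4208]
time: 29.9
eef_pos: [0.505, -0.2621, 0.4179]
[ 0.50482511 -0.26152025  0.41806584] 89.98780275808585
tray
table
green (430, 277) z 0.0138 base [ 602.6 -343.1] [60.4 51. ] 5.9 top part (array([ 603.3, -345.8]), array([24.1, 40.5]), 2.9) zmax 0.0719
brass (323, 286) z 0.0139 base [ 510.3 -355. ] [59.9 59.5] 50.8 top part (array([ 510.4, -355.7]), array([52.8, 30.9]), 51.2) zmax 0.0703
```

```bash
python3 -m jog '[{"dx":-30,"dy":2,"dz":0,"spin":0.14},{"dx":-60,"dy":4,"dz":20,"spin":0.28},{"dx":-93,"dy":5,"dz":50,"spin":0.42},{"dx":-93,"dy":5,"dz":88,"spin":0.56},{"dx":-93,"dy":5,"dz":88,"spin":0.684}]' |head -2;python3 -m jog '[{"dx":0,"dy":0,"dz":0,"spin":0},{"dx":0,"dy":0,"dz":0,"spin":0}]' |head -2; python3 -c "
from h import *;print(state()['eef_pos'],yaw())"
```

```text
time: 30.45
eef_pos: [0.5075, -0.3549, 0.3255]
time: 30.65
eef_pos: [0.5105, -0.3546, 0.3312]
[ 0.51053361 -0.3546181   0.33119068] 50.973907958936344
```

```bash
python3 -m jog '[{"dx":0,"dy":0,"dz":40,"spin":0},{"dx":0,"dy":0,"dz":80,"spin":0},{"dx":0,"dy":0,"dz":106,"spin":0},{"dx":0,"dy":0,"dz":106,"spin":0}]'|head -2; for i in 1 2; do python3 -m jog '[{"dx":0,"dy":0,"dz":0,"spin":0},{"dx":0,"dy":0,"dz":0,"spin":0},{"dx":0,"dy":0,"dz":0,"spin":0},{"dx":0,"dy":0,"dz":0,"spin":0}]' 0 25|sed -n '2p;5,6p'; done
python3 -m jog '[{"dx":0,"dy":0,"dz":-25,"spin":0},{"dx":0,"dy":0,"dz":-65,"spin":0},{"dx":0,"dy":0,"dz":-105,"spin":0},{"dx":0,"dy":0,"dz":-125,"spin":0}]'|sed -n '2p;4,6p'
python3 -m jog '[{"dx":35,"dy":-28,"dz":0,"spin":-0.137},{"dx":70,"dy":-56,"dz":0,"spin":-0.274},{"dx":106,"dy":-84,"dz":0,"spin":-0.411},{"dx":141,"dy":-112,"dz":0,"spin":-0.548},{"dx":177,"dy":-140,"dz":0,"spin":-0.683}]'|head -2;python3 -m jog '[{"dx":40,"dy":0,"dz":0,"spin":0},{"dx":80,"dy":0,"dz":0,"spin":0},{"dx":120,"dy":2,"dz":0,"spin":0},{"dx":160,"dy":2,"dz":0,"spin":0},{"dx":169,"dy":2,"dz":0,"spin":0}]' |head -2; python3 -m jog '[{"dx":0,"dy":0,"dz":0,"spin":0},{"dx":0,"dy":0,"dz":0,"spin":0}]' |head -2;python3 -c "
from h import *;print(state()['eef_pos'],yaw())"
```

```text
time: 31.05
eef_pos: [0.5091, -0.3547, 0.2221]
eef_pos: [0.5104, -0.356, 0.226]
gripper_width: 0.0238
grip_force: 25.0
eef_pos: [0.5104, -0.356, 0.226]
gripper_width: 0.0241
grip_force: 25.0
eef_pos: [0.5108, -0.3561, 0.3531]
contact_force: [1.4, -0.9, -2.3]
gripper_width: 0.0233
grip_force: 25.0
time: 32.75
eef_pos: [0.5134, -0.1288, 0.3497]
time: 33.25
eef_pos: [0.5161, 0.0441, 0.3502]
time: 33.45
eef_pos: [0.5163, 0.0374, 0.3493]
[0.51634663 0.03741402 0.34926278] 89.76163425391648
```

```bash
python3 -m jog '[{"dx":1.5,"dy":-1,"dz":40,"spin":0},{"dx":1.5,"dy":-1,"dz":80,"spin":0},{"dx":1.5,"dy":-1,"dz":105,"spin":0},{"dx":1.5,"dy":-1,"dz":112,"spin":0},{"dx":1.5,"dy":-1,"dz":114,"spin":0}]'|head -4; python3 -m jog '[{"dx":0,"dy":0,"dz":1,"spin":0},{"dx":0,"dy":0,"dz":2,"spin":0},{"dx":0,"dy":0,"dz":3,"spin":0}]' |head -4; python3 -m jog '[{"dx":0,"dy":0,"dz":0,"spin":0},{"dx":0,"dy":0,"dz":0,"spin":0},{"dx":0,"dy":0,"dz":0,"spin":0},{"dx":0,"dy":0,"dz":0,"spin":0}]' 50 | sed -n '2p;5p'
python3 -m jog '[{"dx":0,"dy":0,"dz":-30,"spin":0},{"dx":-10,"dy":0,"dz":-80,"spin":0},{"dx":-40,"dy":0,"dz":-130,"spin":0},{"dx":-80,"dy":-20,"dz":-170,"spin":0},{"dx":-125,"dy":-30,"dz":-200,"spin":0}]' |head -2;python3 -m jog '[{"dx":-10,"dy":0,"dz":0,"spin":0},{"dx":-10,"dy":0,"dz":0,"spin":0},{"dx":-10,"dy":0,"dz":0,"spin":0}]' |head -2
python3 placed.py w14
```

```text
time: 33.95
eef_pos: [0.5154, 0.0388, 0.2348]
eef_rot: [0.709, 0.705, -0.001, -0.0]
contact_force: [0.6, 1.1, -2.3]
time: 34.25
eef_pos: [0.516, 0.0401, 0.2339]
eef_rot: [0.708, 0.706, 0.001, 0.001]
contact_force: [-1.9, -1.5, 15.1]
eef_pos: [0.5155, 0.0403, 0.2325]
gripper_width: 0.0491
time: 35.15
eef_pos: [0.4895, -0.0665, 0.4208]
time: 35.45
eef_pos: [0.4898, -0.0757, 0.418]
[ 0.48983965 -0.07509097  0.41779835] 89.96134165027976
tray
blue (259, 184) z 0.022 base [425.1 -56.8] [57.8 59.4] 89.9 top part (array([424.5, -57.5]), array([61.3, 24.9]), 89.9) zmax 0.081
brass (358, 65) z 0.0221 base [517.4  40.2] [56.7 57.4] 89.8 top part (array([516.6,  38.7]), array([53.2, 30.6]), 89.7) zmax 0.0785
terra (348, 183) z 0.022 base [516.4 -56.6] [58.6 59.6] 89.9 top part (array([516.5, -57.4]), array([25.5, 44.1]), 0.3) zmax 0.0794
table
green (282, 182) z 0.0097 base [ 490.3 -163.1] [ 57.2 477.7] 20.1 top part None zmax None
```

Three are placed within 2 mm. The green rock next.

```bash
python3 -m jog '[{"dx":-45,"dy":15,"dz":0,"spin":0},{"dx":-90,"dy":30,"dz":0,"spin":0},{"dx":-135,"dy":45,"dz":0,"spin":0},{"dx":-180,"dy":60,"dz":0,"spin":0},{"dx":-225,"dy":75,"dz":0,"spin":0}]'|head -2;python3 -m jog '[{"dx":-10,"dy":5,"dz":0,"spin":0},{"dx":-10,"dy":5,"dz":0,"spin":0},{"dx":-10,"dy":5,"dz":0,"spin":0}]'|head -2; python3 near.py green .5 .7 -.45 -.25 .014
```

```text
time: 36.0
eef_pos: [0.5657, -0.3014, 0.4173]
time: 36.3
eef_pos: [0.5698, -0.3088, 0.4178]
[ 0.56975009 -0.30854094  0.41832278] 90.0886983667495
green (358, 246) z 0.0139 base [ 603.9 -348.6] [59.6 60.8] 6.6 top part (array([ 604.1, -350.2]), array([24. , 49.2]), 6.6) zmax 0.0721
```

```bash
python3 -m jog '[{"dx":-20,"dy":17,"dz":20,"spin":-0.06},{"dx":-40,"dy":34,"dz":50,"spin":-0.114},{"dx":-40,"dy":34,"dz":88,"spin":-0.114},{"dx":-40,"dy":34,"dz":88,"spin":-0.114},{"dx":-40,"dy":34,"dz":88,"spin":-0.114}]' |head -2; python3 -c "
from h import *;print(state()['eef_pos'],yaw())"
python3 -m jog '[{"dx":0,"dy":0,"dz":40,"spin":0},{"dx":0,"dy":0,"dz":80,"spin":0},{"dx":0,"dy":0,"dz":106,"spin":0},{"dx":0,"dy":0,"dz":106,"spin":0}]'|head -2; for i in 1 2; do python3 -m jog '[{"dx":0,"dy":0,"dz":0,"spin":0},{"dx":0,"dy":0,"dz":0,"spin":0},{"dx":0,"dy":0,"dz":0,"spin":0},{"dx":0,"dy":0,"dz":0,"spin":0}]' 0 25|sed -n '2p;5,6p'; done
python3 -m jog '[{"dx":0,"dy":0,"dz":-25,"spin":0},{"dx":0,"dy":0,"dz":-65,"spin":0},{"dx":0,"dy":0,"dz":-105,"spin":0},{"dx":0,"dy":0,"dz":-130,"spin":0},{"dx":0,"dy":0,"dz":-130,"spin":0}]'|sed -n '2p;4,6p';python3 -c "
from h import *;print(state()['eef_pos'],yaw())"
```

```text
time: 36.85
eef_pos: [0.6034, -0.3498, 0.3313]
[ 0.60343553 -0.3497771   0.33127361] 96.52151598805183
time: 37.25
eef_pos: [0.6025, -0.3506, 0.2239]
eef_pos: [0.6037, -0.3522, 0.2268]
gripper_width: 0.0237
grip_force: 25.0
eef_pos: [0.6038, -0.3522, 0.2268]
gripper_width: 0.0236
grip_force: 25.0
eef_pos: [0.6042, -0.3521, 0.3593]
contact_force: [0.4, -0.4, -2.6]
gripper_width: 0.0239
grip_force: 25.0
[ 0.60424439 -0.35207562  0.35925129] 96.33092979218146
```

```bash
python3 -m jog '[{"dx":40,"dy":-13,"dz":0,"spin":0.02},{"dx":81,"dy":-27,"dz":0,"spin":0.04},{"dx":122,"dy":-40,"dz":0,"spin":0.06},{"dx":162,"dy":-54,"dz":0,"spin":0.09},{"dx":203,"dy":-68,"dz":0,"spin":0.113}]'|head -2;python3 -m jog '[{"dx":40,"dy":-20,"dz":0,"spin":0},{"dx":80,"dy":-38,"dz":0,"spin":0},{"dx":120,"dy":-56,"dz":0,"spin":0},{"dx":160,"dy":-74,"dz":0,"spin":0},{"dx":194,"dy":-90,"dz":0,"spin":0}]' |head -2; python3 -m jog '[{"dx":0,"dy":0,"dz":0,"spin":0},{"dx":0,"dy":0,"dz":0,"spin":0}]' |head -2;python3 -c "
from h import *;print(state()['eef_pos'],yaw())"
```

```text
time: 39.05
eef_pos: [0.5113, -0.1565, 0.3532]
time: 39.55
eef_pos: [0.4216, 0.0379, 0.3538]
time: 39.75
eef_pos: [0.4228, 0.0367, 0.3541]
[0.42281781 0.03669118 0.35405802] 90.01171415106039
```

```bash
python3 -m jog '[{"dx":-0.5,"dy":0.5,"dz":40,"spin":0},{"dx":-0.5,"dy":0.5,"dz":80,"spin":0},{"dx":-0.5,"dy":0.5,"dz":108,"spin":0},{"dx":-0.5,"dy":0.5,"dz":115,"spin":0},{"dx":-0.5,"dy":0.5,"dz":117,"spin":0}]'|head -4; python3 -m jog '[{"dx":0,"dy":0,"dz":1,"spin":0},{"dx":0,"dy":0,"dz":2,"spin":0},{"dx":0,"dy":0,"dz":3,"spin":0}]' |head -4; python3 -m jog '[{"dx":0,"dy":0,"dz":0,"spin":0},{"dx":0,"dy":0,"dz":0,"spin":0},{"dx":0,"dy":0,"dz":0,"spin":0},{"dx":0,"dy":0,"dz":0,"spin":0}]' 50 | sed -n '2p;5p'
python3 -m jog '[{"dx":0,"dy":0,"dz":-30,"spin":0},{"dx":-10,"dy":0,"dz":-80,"spin":0},{"dx":-40,"dy":0,"dz":-130,"spin":0},{"dx":-80,"dy":30,"dz":-170,"spin":0},{"dx":-110,"dy":60,"dz":-200,"spin":0}]' |head -2;python3 -m jog '[{"dx":0,"dy":0,"dz":0,"spin":0},{"dx":0,"dy":0,"dz":0,"spin":0},{"dx":0,"dy":0,"dz":0,"spin":0}]' |head -2
python3 placed.py w15
```

```text
time: 40.25
eef_pos: [0.424, 0.0351, 0.2369]
eef_rot: [0.708, 0.706, -0.001, -0.0]
contact_force: [0.2, 0.4, -1.7]
time: 40.55
eef_pos: [0.4244, 0.0357, 0.2356]
eef_rot: [0.708, 0.706, 0.001, 0.001]
contact_force: [0.4, 0.4, -2.4]
eef_pos: [0.424, 0.036, 0.2349]
gripper_width: 0.0496
time: 41.45
eef_pos: [0.4705, -0.0611, 0.4226]
time: 41.75
eef_pos: [0.4699, -0.0592, 0.4194]
[ 0.46995153 -0.05899091  0.41927263] 90.0168685056403
tray
blue (278, 201) z 0.022 base [424.7 -56.4] [59.2 58.4] 0.0 top part (array([424.5, -57.6]), array([61., 25.]), 89.9) zmax 0.0813
green (275, 95) z 0.0221 base [425.4  39. ] [58.9 58.3] 0.5 top part (array([425.3,  37. ]), array([24.1, 50.7]), 0.0) zmax 0.0804
brass (377, 83) z 0.0221 base [517.2  39.3] [57.7 57.9] 90.0 top part (array([516.7,  38.4]), array([53.6, 30.6]), 89.4) zmax 0.0785
terra (368, 199) z 0.022 base [516.4 -56.4] [59.5 58.4] 0.0 top part (array([516.5, -56.9]), array([25.8, 43.3]), 0.8) zmax 0.0792
table
```

All four ornaments are on their inlays within about 2 mm, base z=0.022. Now the stopper.

```bash
python3 -m jog '[{"dx":45,"dy":-10,"dz":0,"spin":0},{"dx":90,"dy":-20,"dz":0,"spin":0},{"dx":135,"dy":-30,"dz":0,"spin":0},{"dx":180,"dy":-40,"dz":0,"spin":0},{"dx":225,"dy":-50,"dz":0,"spin":0}]' 60|head -2;python3 -m jog '[{"dx":35,"dy":-8,"dz":0,"spin":0},{"dx":70,"dy":-16,"dz":0,"spin":0},{"dx":105,"dy":-26,"dz":20,"spin":0},{"dx":115,"dy":-26,"dz":60,"spin":0},{"dx":115,"dy":-26,"dz":85,"spin":0}]' |head -2;  python3 -m jog '[{"dx":0,"dy":0,"dz":0,"spin":0},{"dx":0,"dy":0,"dz":0,"spin":0}]' |head -2;python3 - <<'E'
from h import *
print(state()['eef_pos'],yaw())
p,P,K,T=shoot("wrist","w16");m=(np.hypot(P[...,0]-.394,P[...,1]-.281)<.04)&(P[...,2]>.087)&(P[...,2]<.096);v,u=np.nonzero(m);print(m.sum(),np.median(P[m],0),cv2.minEnclosingCircle((plane(K,T,u,v,.091)[:,:2]*1000).astype(np.float32)))
E
```

```text
time: 42.3
eef_pos: [0.4196, 0.1673, 0.4195]
time: 42.8
eef_pos: [0.3931, 0.2824, 0.3329]
time: 43.0
eef_pos: [0.3948, 0.2805, 0.3351]
[0.39481519 0.28047986 0.3350986 ] 90.00193509286213
1925 [0.39344783 0.28199438 0.09063488] ((393.1900939941406, 281.7684326171875), 14.968183517456055)
```

```bash
python3 -m jog '[{"dx":1,"dy":-1.5,"dz":40,"spin":0},{"dx":1,"dy":-1.5,"dz":70,"spin":0},{"dx":1,"dy":-1.5,"dz":78,"spin":0},{"dx":1,"dy":-1.5,"dz":78,"spin":0}]'|head -2; for i in 1 2; do python3 -m jog '[{"dx":0,"dy":0,"dz":0,"spin":0},{"dx":0,"dy":0,"dz":0,"spin":0},{"dx":0,"dy":0,"dz":0,"spin":0},{"dx":0,"dy":0,"dz":0,"spin":0}]' 0 25|sed -n '2p;5,6p'; done
python3 -m jog '[{"dx":0,"dy":0,"dz":-25,"spin":0},{"dx":0,"dy":0,"dz":-65,"spin":0},{"dx":0,"dy":0,"dz":-105,"spin":0},{"dx":0,"dy":0,"dz":-145,"spin":0},{"dx":0,"dy":0,"dz":-155,"spin":0}]'|sed -n '2p;4,6p'
python3 -m jog '[{"dx":0,"dy":0,"dz":0,"spin":0},{"dx":0,"dy":0,"dz":0,"spin":0}]' |head -2;python3 - <<'E'
from h import *
print(state()['eef_pos'],yaw())
p,P,K,T=shoot("wrist","w17")
m=(np.hypot(P[...,0]-.575,P[...,1]-.269)<.04)&(P[...,2]>.124)&(P[...,2]<.136);v,u=np.nonzero(m);print(m.sum(),(int(u.mean()),int(v.mean())),np.median(P[m],0),cv2.minEnclosingCircle((plane(K,T,u,v,.13)[:,:2]*1000).astype(np.float32)))
E
```

```text
time: 43.45
eef_pos: [0.3944, 0.2811, 0.2577]
eef_pos: [0.3945, 0.2812, 0.2581]
gripper_width: 0.0314
grip_force: 0.3
eef_pos: [0.3944, 0.2812, 0.2579]
gripper_width: 0.0294
grip_force: 25.0
eef_pos: [0.3946, 0.2821, 0.4159]
contact_force: [0.1, 0.8, -1.5]
gripper_width: 0.0298
grip_force: 25.0
time: 44.95
eef_pos: [0.3941, 0.2804, 0.4111]
[0.39406923 0.2803887  0.41108159] 89.86314288129388
1704 (591, 260) [0.57445407 0.26965782 0.12916742] ((573.4491577148438, 269.3660583496094), 24.029762268066406)
```

```bash
python3 -m jog '[{"dx":-25,"dy":42,"dz":0,"spin":0},{"dx":-50,"dy":84,"dz":0,"spin":0},{"dx":-75,"dy":126,"dz":0,"spin":0},{"dx":-100,"dy":168,"dz":0,"spin":0},{"dx":-110,"dy":181,"dz":0,"spin":0}]' |head -2
python3 -m jog '[{"dx":0,"dy":0,"dz":0,"spin":0},{"dx":0,"dy":0,"dz":0,"spin":0}]' |head -2;python3 - <<'E'
from h import *
print(state()['eef_pos'],yaw())
p,P,K,T=shoot("wrist","w18")
m=(np.hypot(P[...,0]-.575,P[...,1]-.269)<.035)&(P[...,2]>.126)&(P[...,2]<.134);v,u=np.nonzero(m);q=plane(K,T,u,v,.13)*1000;print(m.sum(),(int(u.mean()),int(v.mean())),np.median(P[m],0),cv2.minEnclosingCircle(q[:,:2].astype(np.float32)),q[:,:2].mean(0),np.percentile(q,[1,99],axis=0))
E
```

```text
time: 45.5
eef_pos: [0.5789, 0.1662, 0.4091]
time: 45.7
eef_pos: [0.5737, 0.1717, 0.4109]
[0.57373679 0.17170703 0.41086226] 89.97317874211669
1511 (325, 89) [0.57585017 0.26990548 0.12984433] ((575.7962036132812, 267.8590393066406), 21.953739166259766) [575.78140857 268.78506919] [[554.60800771 247.09247593 130.        ]
 [597.076335   288.9652865  130.        ]]
```

View pics/w18.png

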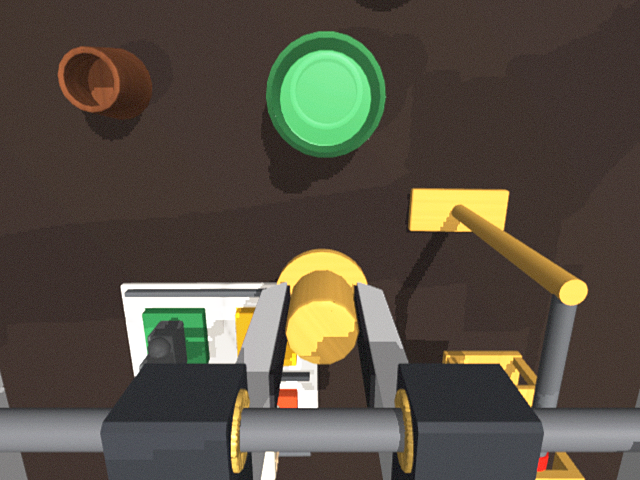

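The view shows the stopper held upright at (321,310), the decanter rim centre at (325,93) with r≈22 mm at z=0.130, and the empty cup at (90,80). I move over the neck and lower.

```bash
python3 -m jog '[{"dx":40,"dy":2,"dz":0,"spin":0},{"dx":80,"dy":2,"dz":0,"spin":0},{"dx":96,"dy":2,"dz":0,"spin":0},{"dx":96,"dy":2,"dz":0,"spin":0},{"dx":96,"dy":2,"dz":0,"spin":0}]' |head -2
python3 -m jog '[{"dx":0,"dy":0,"dz":0,"spin":0},{"dx":0,"dy":0,"dz":20,"spin":0},{"dx":0,"dy":0,"dz":40,"spin":0},{"dx":0,"dy":0,"dz":55,"spin":0},{"dx":0,"dy":0,"dz":62,"spin":0}]' |head -4;python3 -m jog '[{"dx":0,"dy":0,"dz":3,"spin":0},{"dx":0,"dy":0,"dz":6,"spin":0},{"dx":0,"dy":0,"dz":8,"spin":0}]'|head -4
```

```text
time: 46.25
eef_pos: [0.5764, 0.2667, 0.4121]
time: 46.75
eef_pos: [0.5773, 0.2651, 0.3488]
eef_rot: [0.708, 0.706, -0.001, 0.0]
contact_force: [-0.1, 0.3, -1.2]
time: 47.05
eef_pos: [0.5774, 0.2669, 0.3428]
eef_rot: [0.708, 0.706, 0.001, 0.0]
contact_force: [-0.5, -0.8, -1.4]
```

```bash
python3 -m jog '[{"dx":0.7,"dy":-1,"dz":2,"spin":0},{"dx":0.7,"dy":-1,"dz":4,"spin":0},{"dx":0.7,"dy":-1,"dz":5,"spin":0},{"dx":0.7,"dy":-1,"dz":6,"spin":0}]' |head -4;python3 -m jog '[{"dx":0,"dy":0,"dz":0,"spin":0},{"dx":0,"dy":0,"dz":0,"spin":0}]'|head -4
```

```text
time: 47.45
eef_pos: [0.5761, 0.2678, 0.3379]
eef_rot: [0.708, 0.706, 0.0, 0.0]
contact_force: [-3.9, -1.6, 14.1]
time: 47.65
eef_pos: [0.5761, 0.2677, 0.3379]
eef_rot: [0.708, 0.706, 0.0, 0.0]
contact_force: [-3.2, -1.7, 7.6]
```

Contact came at the expected height (TCP 0.338, collar on the rim). I release and check from above.

```bash
python3 -m jog '[{"dx":0,"dy":0,"dz":0,"spin":0},{"dx":0,"dy":0,"dz":0,"spin":0},{"dx":0,"dy":0,"dz":0,"spin":0},{"dx":0,"dy":0,"dz":0,"spin":0}]' 60|tail -2;python3 -m jog '[{"dx":0,"dy":0,"dz":-30,"spin":0},{"dx":0,"dy":0,"dz":-65,"spin":0},{"dx":-40,"dy":-10,"dz":-90,"spin":0},{"dx":-85,"dy":-20,"dz":-110,"spin":0},{"dx":-110,"dy":-20,"dz":-140,"spin":0}]'|head -2;python3 -m jog '[{"dx":0,"dy":0,"dz":0,"spin":0},{"dx":0,"dy":0,"dz":0,"spin":0}]'|head -2
python3 - <<'E'
from h import *
p,P,K,T=shoot("wrist","w19");print(state()["eef_pos"])
for z,w in((.171,"grip top"),(.135,"collar top")):
    m=(np.hypot(P[...,0]-.576,P[...,1]-.268)<.04)&(abs(P[...,2]-z)<.005);v,u=np.nonzero(m);print(w,m.sum(),np.median(P[m],0),cv2.minEnclosingCircle((plane(K,T,u,v,z)[:,:2]*1000).astype(np.float32)))
s,S,K,T=shoot("scene","s19");m=(abs(S[...,0]-.7)<.06)&(abs(S[...,1]-.045)<.06)&(S[...,2]>.235)&(S[...,2]<.25);print("lantern post",m.sum(),box(S[m]))
m=(np.hypot(S[...,0]-.576,S[...,1]-.268)<.03)&(S[...,2]>.165);print("grip top scene",np.median(S[m],0))
t,U,K,T=shoot("top","t19");cv2.imwrite("pics/f19.png",np.vstack([cv2.resize(t[130:330,140:500],(540,300)),cv2.resize(s[120:420,150:510],(540,300)) if 0 else cv2.resize(s[100:440,120:520],(353,300))[:, :].copy() if 0 else cv2.copyMakeBorder(cv2.resize(s[100:440,120:520],(353,300)),0,0,0,187,0)]))
E
```

```text
gripper_width: 0.0578
grip_force: 0.0
time: 48.55
eef_pos: [0.5549, 0.154, 0.4759]
time: 48.75
eef_pos: [0.5561, 0.1572, 0.4767]
[0.55577006 0.15804612 0.47588113]
grip top 1744 [0.57638832 0.26703832 0.1708727 ] ((576.4765014648438, 266.7262878417969), 14.738519668579102)
collar top 1407 [0.57125524 0.26176184 0.13507173] ((576.4684448242188, 267.1371154785156), 22.609743118286133)
lantern post 74 (array([702.1,  45.3]), array([15.8, 19.6]), 1.4)
grip top scene [0.57933629 0.26984177 0.17049402]
```

View pics/f19.png

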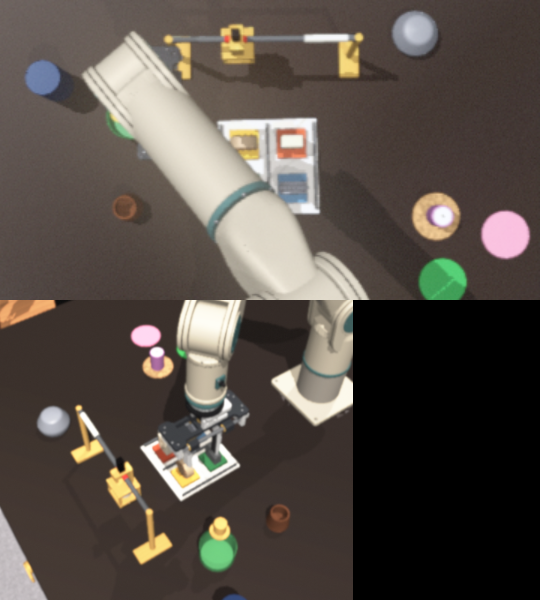

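The view shows the stopper in the neck, the lantern on the red band, the votive on the cork, and candle and stone unmoved. One last check of the tray for a knocked ornament.

```bash
python3 -m jog '[{"dx":-45,"dy":-17,"dz":0,"spin":0},{"dx":-90,"dy":-34,"dz":0,"spin":0},{"dx":-135,"dy":-51,"dz":0,"spin":0},{"dx":-180,"dy":-68,"dz":0,"spin":0},{"dx":-216,"dy":-86,"dz":0,"spin":0}]'|head -2;python3 -m jog '[{"dx":0,"dy":0,"dz":0,"spin":0},{"dx":0,"dy":0,"dz":0,"spin":0}]'|head -2; python3 placed.py w20
```

```text
time: 49.4
eef_pos: [0.4688, -0.0598, 0.4752]
time: 49.6
eef_pos: [0.4696, -0.0581, 0.4758]
[ 0.46998077 -0.05706358  0.47601586] 89.99287372191635
tray
blue (282, 193) z 0.022 base [424.7 -56.4] [58.7 59. ] 89.9 top part (array([424.7, -57.6]), array([24.7, 60.6]), 0.4) zmax 0.0811
green (280, 100) z 0.0221 base [425.4  39.1] [58.3 58.8] 89.9 top part (array([425.2,  37.1]), array([24.2, 49.8]), 0.3) zmax 0.0805
brass (370, 93) z 0.0221 base [517.3  39.4] [57.3 57.9] 89.9 top part (array([516.7,  38.8]), array([30.8, 53.3]), 1.1) zmax 0.0786
terra (362, 191) z 0.022 base [516.4 -56.6] [58.7 59.4] 89.9 top part (array([516.2, -57.3]), array([25.4, 43.9]), 0.1) zmax 0.0795
table
```

```bash
python3 -c "
from workcell import *
print(sign_off())"
```

```text
the job is handed in; nothing more can be done
None
```

Job handed in, no verdict returned: votive on the cork, all four ornaments within about 2 mm of their inlays, lantern on the red band, stopper fully home, candle and stone left untouched.

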